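# Put the mixed-up tools back in their own inserts

### The arm

A 7-joint arm with a two-finger parallel gripper is mounted at the origin on the work surface. World frame = base frame: x ahead of the robot, y to its left, z up, the work surface at z = 0. Lengths are in mm, angles in degrees, forces in N, time in s.
With the tool pointing down it reaches from about 400 to 875 mm from the base axis. Payload 6.5 kg.
Tool frame: the origin (TCP) lies on the mounting face of the last link; the fingertips stand 173 mm ahead of it and the grasp point (between the pads) lies 155 mm ahead of it (robot.grip_point_offset is the distance from the TCP to the grasp point, in mm); z points along the fingers, y is the line along which they close (so a half turn about z gives the same grasp; the last joint's range is limited). The gripper opens to 85 mm and grips with 20 to 120 N. Pads are 22 mm wide; open, the fingers measure 114 mm over their backs; the gripper's body (76 mm by 85 mm) begins 54 mm behind the grasp point. The pads swing forward as they close: fully open they stand 13 mm farther back than shut.
Start: joints at [-78.106, 30.733, -0.252, 88.115, 0.149, 61.152, -4.079], TCP at [175.745, 625.782, 404.69] pointing down, gripper open.
Joint ranges: [-154.64, 154.64], [-21.42, 123.67], [-72.66, 72.17], [13.99, 137.28], [-74.86, 254.86], [10.95, 109.41], [-158.01, 158.01]. Speed limits (degrees/s): [136.94, 136.94, 180, 180, 180, 180, 180].

### API

Orientations are given as a 3x3 rotation matrix whose columns are the frame's x, y, z axes.
In Python, from station import robot gives the robot as it stands.
- The arm moves only by the tool apply_moves, never from a script. Its argument "commands" is a list of rows, each an object of numbers: "dx", "dy", "dz": the shift along the tool's x, y, z in units of 40 mm (1.0 is 40 mm); "ax", "ay", "az": the turn, a rotation vector about the tool's x, y, z in units of 6 degrees (1.0 is 6 degrees); "hand": the closure, from -1 (fully open) to 1 (shut). In form: [{"dx": .., "dy": .., "dz": .., "ax": .., "ay": .., "az": .., "hand": ..}, ...]. A call has 1 to 20 rows; each row shifts and turns the commanded pose from where the row before left it, along the tool's axes as they then stand; what a row does not reach is not made up. A row lasts 1/8 s, in which the tool goes at most 62.5 mm and 10.7 degrees, less where a joint would pass 70% of its speed; a pose out of reach is approached as far as the arm can. A call is refused whole if a number of a shift passes 1 or a number of a turn 1, either way. A call with a gripper value outside its range is refused whole. The fingers move at their own pace and stop on an object; "grip_force" is the grip in N (left out, the last holds). Time passes only in rows, so rows that do not move let the fingers close. It gives the time, the measured TCP pose, the force, the opening and the grip force at its end, in the units of the state.
- robot.state(): the state, without advancing time (a new reading comes with each control period).
- robot.grab_frame(name): name is "scene" or "side" or "wrist"; returns the picture (384x512x3 uint8, red, green, blue); there is no depth.
- robot.camera_model(name): a dict with "fx", "fy", "cx", "cy" (pixels), "camera_from_world" (4x4, takes a point from world to camera coordinates). Camera axes: x right, y down, z forward; pixel columns grow to the right and rows downward; lengths in mm; the calibration is good to about 2 mm. A picture is of the moment at which its call begins: read the wrist's pose just before it. camera_model takes no time and is no camera call; for the wrist camera it gives the pose at the moment of the call.
- robot.close_job(): hands the job in; it is judged then, once.
Trained networks look in the newest picture that a camera, given by its name, has taken for a name from the list of things; names that differ only in an ending like _2 or _b are one class to them, and where a whole thing is asked for, a point or a joint stands for the part that bears it (a point fixed in the world has none). Each returns a list of dicts, best first, with "confidence" (0 to 1); they miss things now and then, are a little off and sometimes report something else, mostly with a low value. They report only what shows in the picture. A call takes as long as a camera call. They do not tell look-alikes from the thing itself.
- robot.trace(thing, camera): "region" (384x512 bool, what is visible of it) and "bbox" ([left, top, width, height] in pixels, round what is visible of it).
The state is a dict: "clock": time; "qpos": joint angles; "qvel": joint speeds; "joint_efforts": joint torques, N m; "tcp_pos": TCP position; "ee_rot": TCP orientation; "contact_force": force on the tool from outside, world axes, zero at the start; "wrist_torque": the same for the moment, N m; "gripper_width": finger opening in mm; "grip_force": force on a finger pad.
Only numpy, scipy, OpenCV 4.12 (cv2) and the standard library are available. Lean on these libraries where they do the work, as an engineer would, in place of code of your own. Each camera call takes 0.05 s, during which the arm holds its last target. There are 200 camera calls.

### The job

On the tool stall three tools were put back on each other's inserts: the block plane, the tape measure and the hole saw. Put each one fully down into the recess cut to its own outline - the plane flat in the long one, the tape measure standing on its base in the short one, the hole saw standing teeth down in the round one - and let go of it; each insert holds only one tool, and the bare sheet of cardboard is free for putting one aside on the way. Leave the saw blade, the spanner and the padlock lying where they are.

Things in the scene. Friction and masses are not known exactly. Their poses are not given: they have to be found in the camera images.
- plane: Loose metal block plane, 140 long (x) x 44 wide (y), 0.45 kg. Origin: centre of the flat sole, z up. Its sides are flat upright cheeks, 34 high above the sole for x -46 to +38: grip across them, closing along y. Lever cap between them rises to 48, brass knob at x +50 to 28. At the start it lies on top of the tape's insert, across its recess. Goes into its own recess either way round.
- tape: Loose tape measure, grey and black plastic, standing on its base: 72 long (x) x 40 wide (y) x 68 high, flat sides, 0.3 kg; a small steel hook stands out 5 at +x. Origin: centre of the base, z up. Grip across the 40 width, closing along y. At the start it stands on top of the saw's insert, over the round recess. Goes into its own recess either way round.
- holesaw: Loose steel hole saw standing teeth down, 0.2 kg: cup 50 diameter x 42 high, then a nut 24 diameter up to 51, then an upright round shank 11 diameter from 51 to 86 above the teeth; grip the shank. Origin: centre of the toothed underside, z up. At the start it stands inside the plane's recess, anywhere along it.
- plane_insert: Fixed black stiff tool insert for the block plane, 190 (x) x 96 (y) x 20 high. Recess in its middle 156 (x) x 60 (y), 12 deep: its bare-metal-grey floor is 8 above the table. A finger notch (34 wide, 10 deep sideways) in the middle of both long sides. Origin: centre of the underside, straight below the recess centre; z up.
- tape_insert: Fixed black stiff tool insert for the tape measure, 130 (x) x 96 (y) x 20 high. Recess in its middle 88 (x) x 56 (y), 12 deep, floor 8 above the table, a finger notch (30 wide, 10 deep sideways) in the middle of both long sides. Origin: centre of the underside, straight below the recess centre; z up.
- saw_insert: Fixed black stiff tool insert for the hole saw, 110 x 110 x 20 high, with a round recess 66 in diameter and 12 deep in its middle, floor 8 above the table. Origin: centre of the underside, straight below the recess centre; z up.
- card: Fixed bare flat sheet of brown cardboard, 180 (x) x 110 (y) x 3 thick, empty: the free spot. Origin: centre of the underside; z up.
- blade: Loose rusty circular saw blade lying flat, 140 diameter over the teeth, 3 thick. Origin: centre of the underside. Bystander.
- spanner: Loose steel spanner lying flat, 170 long along its x, less than 15 high. Bystander.
- padlock: Loose brass padlock lying flat beside the spanner: body 40 (x) x 44 (y) x 22 high with a steel shackle reaching to x = +53. Origin: centre of the body's underside. Bystander.
Not all that is in view belongs to the job. Leave any green look-alike of the plane_insert alone. What is shaped like the holesaw but yellow is not meant.

How it is judged:
By the outcome, as a careful person would: the job done as asked, in the order asked, and still so for the second after the job is handed in, with the robot touching nothing.
It also fails if it takes over 109 s, if anything falls off the work surface, if the arm or the gripper's body presses on something with over 40 N, if the wrist force passes 120 N, or if a joint passes its speed limit or range.

## Working session

There is one attempt and no reset: what is moved stays moved. The work goes in short steps, Python scripts to look and compute and a tool call to move; the robot and the scene stay as the last step left them, time stands still between calls to the robot, and variables do not carry over. Pictures are saved under pics/ and viewed, at most 14 in all, crops included, and the job is handed in when it is done.

Besides the shell and the picture viewer there is one more tool, called as name([rows], argument=value, ...), one row to a line, values as JSON. apply_moves: Moves the arm, as the interface text tells. Its arguments: {"type":"object","properties":{"commands":{"type":"array","items":{"type":"object","properties":{"dx":{"type":"number"},"dy":{"type":"number"},"dz":{"type":"number"},"ax":{"type":"number"},"ay":{"type":"number"},"az":{"type":"number"},"hand":{"type":"number"}}}},"grip_force":{"type":"number"}},"required":["commands"]}

```bash
mkdir -p pics; ls
cat > h.py <<'E'
import numpy as np, cv2
from station import robot
def save(n,cam,im=None):
    im=robot.grab_frame(cam) if im is None else im
    cv2.imwrite(f'pics/{n}.png',cv2.cvtColor(im,cv2.COLOR_RGB2BGR)); return im
E
python3 - <<'E'
from h import *
s=robot.state(); print(s['clock'],s['tcp_pos'],np.round(s['ee_rot'],3),s['gripper_width'])
a=save('scene0','scene');b=save('side0','side')
save('both0','',cv2.resize(np.vstack([a,b]),None,fx=.78,fy=.78))
for c in('scene','side'):
    m=robot.camera_model(c); print(c,m)
E
```

```text
pics
0.0 [175.6579792  625.4650216  403.81276748] [[-0.963  0.27  -0.   ]
 [ 0.27   0.963 -0.002]
 [-0.    -0.002 -1.   ]] 85.34603014472269
scene {'fx': 492.9472743670066, 'fy': 492.9472743670066, 'cx': 254.69913212912624, 'cy': 198.2768841155211, 'camera_from_world': array([[ 2.97184033e-01,  9.54817431e-01,  2.30760616e-03,
        -1.96171318e+02],
       [ 8.13836881e-01, -2.52038851e-01, -5.23589485e-01,
        -3.81504600e+02],
       [-4.99350760e-01,  1.57480450e-01, -8.51967562e-01,
         1.75839920e+03],
       [ 0.00000000e+00,  0.00000000e+00,  0.00000000e+00,
         1.00000000e+00]])}
side {'fx': 350.9503091019964, 'fy': 350.9503091019964, 'cx': 255.5551211083343, 'cy': 191.5985249102772, 'camera_from_world': array([[ 9.44845827e-01, -3.26741402e-01,  2.25037580e-02,
        -4.50639536e+02],
       [-1.52395301e-01, -4.99423626e-01, -8.52849174e-01,
         1.30854144e+02],
       [ 2.89900043e-01,  8.02381516e-01, -5.21672184e-01,
         8.31024667e+02],
       [ 0.00000000e+00,  0.00000000e+00,  0.00000000e+00,
         1.00000000e+00]])}
```

View pics/both0.png

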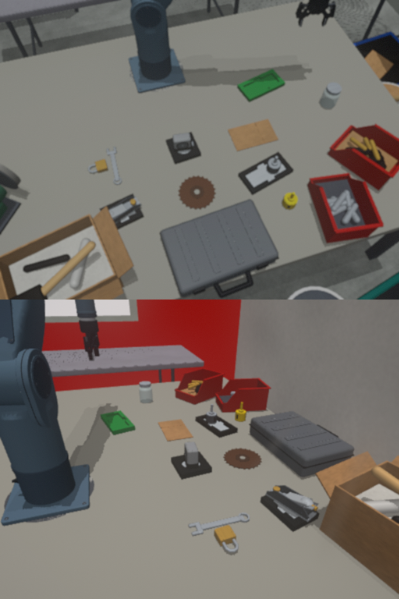

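Run:
```python
from h import *
K={}
ims={}
for c in('scene','side'):
    ims[c]=robot.grab_frame(c); m=robot.camera_model(c)
    T=m['camera_from_world']
    def gp(u,v,z):
        d=T[:3,:3].T@np.array([(u-m['cx'])/m['fx'],(v-m['cy'])/m['fy'],1]);o=-T[:3,:3].T@T[:3,3]
        return (o+d*(z-o[2])/d[2])[:2]
    for t in['plane','tape','holesaw','plane_insert','tape_insert','saw_insert','card','blade','spanner','padlock']:
        for r in robot.trace(t,c)[:3]:
            ys,xs=np.nonzero(r['region']); print(c,t,round(r['confidence'],2),r['bbox'],len(xs),np.round([xs.mean(),ys.mean()]),np.round(gp(xs.mean(),ys.mean(),15)))
```

```text
scene plane 0.65 [135.8, 251.4, 41.5, 36.5] 785 [159. 267.] [ 632. -274.]
scene plane 0.57 [137.2, 249.3, 47.3, 46.6] 573 [163. 275.] [ 659. -268.]
scene tape 0.72 [217.3, 173.1, 27.5, 20.0] 504 [233. 182.] [417.   6.]
scene holesaw 0.77 [362.8, 244.3, 19.9, 25.8] 386 [371. 258.] [783. 308.]
scene holesaw 0.68 [342.9, 198.4, 18.6, 23.7] 328 [350. 212.] [626. 311.]
scene plane_insert 0.96 [304.1, 84.3, 60.0, 46.9] 1457 [334. 109.] [231. 419.]
scene plane_insert 0.61 [306.9, 193.6, 67.6, 54.3] 1799 [338. 223.] [650. 263.]
scene plane_insert 0.51 [291.4, 152.7, 64.6, 39.8] 1687 [324. 173.] [469. 288.]
scene tape_insert 0.72 [136.2, 257.5, 48.8, 33.7] 468 [164. 277.] [ 665. -267.]
scene saw_insert 0.8 [211.7, 170.7, 44.5, 42.9] 811 [235. 193.] [460.  -1.]
scene saw_insert 0.54 [231.1, 227.3, 45.4, 43.8] 1595 [252. 247.] [649.  -4.]
scene card 0.81 [293.2, 152.7, 64.6, 42.4] 1667 [324. 173.] [468. 288.]
scene card 0.32 [216.6, 168.5, 28.7, 26.2] 526 [233. 182.] [417.   6.]
scene blade 0.57 [227.8, 225.3, 48.7, 45.4] 1606 [252. 247.] [648.  -6.]
scene spanner 0.58 [136.5, 190.5, 20.1, 44.0
[... 367 characters left out ...]
223 [271. 150.] [655. 345.]
side holesaw 0.82 [264.4, 133.2, 11.0, 26.7] 235 [271. 150.] [655. 346.]
side holesaw 0.52 [302.1, 132.2, 16.2, 19.5] 226 [308. 146.] [802. 334.]
side plane_insert 0.85 [126.7, 140.8, 47.8, 31.7] 871 [151. 157.] [232. 402.]
side plane_insert 0.63 [247.7, 149.1, 55.3, 28.1] 720 [279. 162.] [644. 240.]
side tape_insert 0.76 [331.1, 252.4, 77.6, 44.4] 1137 [366. 275.] [ 619. -311.]
side card 0.89 [203.6, 158.3, 42.8, 24.3] 762 [224. 167.] [455. 261.]
side blade 0.94 [287.8, 190.7, 46.3, 26.2] 973 [310. 203.] [632. -23.]
side spanner 0.82 [242.3, 272.3, 76.3, 27.9] 657 [277. 287.] [ 425. -286.]
side padlock 0.61 [273.9, 291.0, 33.0, 34.6] 714 [290. 305.] [ 431. -334.]
```

The first view shows the tape on the saw insert, the plane on the tape insert beside the carton, the hole saw in the plane insert, and the card empty. The green insert and the yellow saw are the decoys.

Run:
```python
from h import *
m=robot.camera_model('wrist');T=m['camera_from_world'];R=T[:3,:3];o=-R.T@T[:3,3]
s=robot.state();E=np.array(s['ee_rot']);print(m['fx'],m['cx'],m['cy'],np.round(E.T@(o-s['tcp_pos']),1),'\n',np.round(E.T@R.T,3))
d=np.array([560,230,404])-s['tcp_pos'];print(E.T@d/40)
```

```text
266.1127651704347 254.94228210385288 189.41707935892362 [80.6 -0.7 30.1] 
 [[ 0.    -0.951 -0.309]
 [ 1.     0.001 -0.001]
 [ 0.001 -0.309  0.951]]
[-11.92412456  -6.92877196   0.01749384]
```

apply_moves([
  {"dx": -0.92,"dy": -0.53},
  {"dx": -0.92,"dy": -0.53},
  {"dx": -0.92,"dy": -0.53},
  {"dx": -0.92,"dy": -0.53},
  {"dx": -0.92,"dy": -0.53},
  {"dx": -0.92,"dy": -0.53},
  {"dx": -0.92,"dy": -0.53},
  {"dx": -0.92,"dy": -0.53},
  {"dx": -0.92,"dy": -0.53},
  {"dx": -0.92,"dy": -0.53},
  {"dx": -0.92,"dy": -0.53},
  {"dx": -0.92,"dy": -0.53},
  {"dx": -0.92,"dy": -0.53},
  {"hand": 0.3},
  {"hand": 0.3},
])

```text
$.commands[0]: bad value
```

```bash
cat >> h.py <<'E'
def gp(m,u,v,z):
    T=m['camera_from_world'];d=T[:3,:3].T@np.array([(u-m['cx'])/m['fx'],(v-m['cy'])/m['fy'],1]);o=-T[:3,:3].T@T[:3,3]
    return (o+d*(z-o[2])/d[2])[:2]
def rect(m,im,z):  # print quads of region outlines at height z
    pass
def look(n,things,zs,view=True):
    m=robot.camera_model('wrist'); im=robot.grab_frame('wrist'); s=robot.state()
    print(np.round(s['tcp_pos'],1),np.round(np.array(s['ee_rot'])[:,:2].T,3).tolist(),s['gripper_width'],s['clock'])
    np.savez(f'pics/{n}.npz',im=im,T=m['camera_from_world'])
    if view: save(n,'',im)
    for t in things:
        for r in robot.trace(t,'wrist')[:3]:
            reg=r['region'].astype(np.uint8);ys,xs=np.nonzero(reg)
            w=np.array([gp(m,u,v,zs[t]) for u,v in zip(xs,ys)],np.float32)
            c,sz,a=cv2.minAreaRect(w)
            print(t,round(r['confidence'],2),r['bbox'],'mean',np.round(w.mean(0)),'rect',np.round(c),np.round(sz),round(a,1))
    return m,im
E
python3 - <<'E'
from h import *
look('w1',['holesaw','plane_insert','card','tape','saw_insert'],dict(holesaw=50,plane_insert=20,card=3,tape=70,saw_insert=20))
E
```

```text
[175.8 625.8 404.7] [[-0.963, 0.27, -0.0], [0.27, 0.963, -0.0]] 85.06746559841123 1.25
plane_insert 0.62 [62.3, 178.4, 143.8, 104.7] mean [221. 424.] rect [226. 422.] [ 98. 199.] 13.2
card 0.67 [83.8, 344.4, 42.8, 39.3] mean [476. 248.] rect [467. 246.] [85. 97.] 74.4
```

View pics/w1.png

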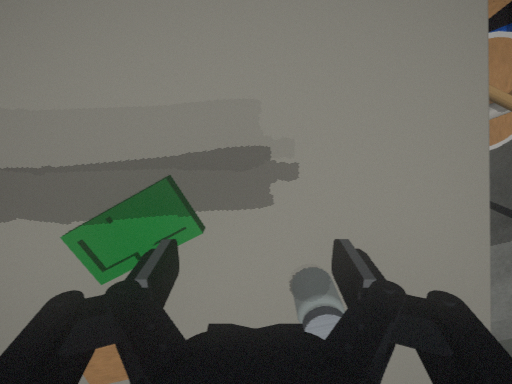

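The wrist view shows only the green insert (about 135,230) and the jar (315,300). The move call was refused, probably because every key has to be given.

apply_moves([
  {"dx": -0.92,"dy": -0.53,"dz": 0,"ax": 0,"ay": 0,"az": 0,"hand": 0.3},
  {"dx": -0.92,"dy": -0.53,"dz": 0,"ax": 0,"ay": 0,"az": 0,"hand": 0.3},
  {"dx": -0.92,"dy": -0.53,"dz": 0,"ax": 0,"ay": 0,"az": 0,"hand": 0.3},
  {"dx": -0.92,"dy": -0.53,"dz": 0,"ax": 0,"ay": 0,"az": 0,"hand": 0.3},
  {"dx": -0.92,"dy": -0.53,"dz": 0,"ax": 0,"ay": 0,"az": 0,"hand": 0.3},
  {"dx": -0.92,"dy": -0.53,"dz": 0,"ax": 0,"ay": 0,"az": 0,"hand": 0.3},
  {"dx": -0.92,"dy": -0.53,"dz": 0,"ax": 0,"ay": 0,"az": 0,"hand": 0.3},
  {"dx": -0.92,"dy": -0.53,"dz": 0,"ax": 0,"ay": 0,"az": 0,"hand": 0.3},
  {"dx": -0.92,"dy": -0.53,"dz": 0,"ax": 0,"ay": 0,"az": 0,"hand": 0.3},
  {"dx": -0.92,"dy": -0.53,"dz": 0,"ax": 0,"ay": 0,"az": 0,"hand": 0.3},
  {"dx": -0.92,"dy": -0.53,"dz": 0,"ax": 0,"ay": 0,"az": 0,"hand": 0.3},
  {"dx": -0.92,"dy": -0.53,"dz": 0,"ax": 0,"ay": 0,"az": 0,"hand": 0.3},
  {"dx": -0.92,"dy": -0.53,"dz": 0,"ax": 0,"ay": 0,"az": 0,"hand": 0.3},
  {"dx": 0,"dy": 0,"dz": 0,"ax": 0,"ay": 0,"az": 0,"hand": 0.3},
])

```text
clock: 3.25
tcp_pos: [564.1, 227.2, 404.8]
ee_rot: [[-0.961, 0.277, 0.002], [0.277, 0.961, -0.002], [-0.002, -0.001, -1.0]]
contact_force: [-0.3, 0.5, 0.4]
gripper_width: 30.2
grip_force: 0.0
```

Run:
```python
from h import *
look('w2',['holesaw','plane_insert','card','tape','saw_insert'],dict(holesaw=50,plane_insert=20,card=3,tape=70,saw_insert=20))
```

```text
[562.7 229.6 404.7] [[-0.962, 0.274, -0.0], [0.274, 0.962, -0.0]] 29.741464918006844 3.3
holesaw 0.77 [304.3, 177.4, 40.9, 44.1] mean [627. 300.] rect [627. 300.] [56. 59.] 68.9
holesaw 0.51 [321.5, 259.3, 29.9, 13.9] mean [734. 298.] rect [735. 299.] [37. 25.] 58.1
plane_insert 0.83 [224.8, 145.7, 147.5, 115.2] mean [635. 266.] rect [641. 268.] [104. 190.] 13.9
card 0.65 [199.4, 4.1, 157.0, 128.1] mean [456. 292.] rect [459. 290.] [112. 181.] 0.5
tape 0.59 [0.0, 103.5, 95.5, 48.0] mean [444.  13.] rect [443.  12.] [114.  41.] 81.5
saw_insert 0.84 [1.2, 65.1, 123.5, 110.3] mean [439.  12.] rect [442.   4.] [112. 120.] 3.5
```

View pics/w2.png

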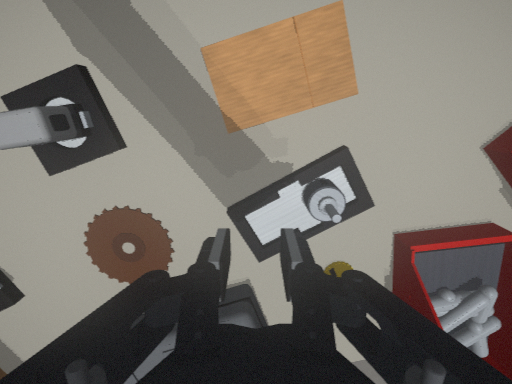

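The view shows the plane insert with the hole saw at about (325,200), the card at (280,65), the tape on the saw insert at (60,120) and the blade at (128,245). I'll zoom in to pick exact points.

Run:
```python
from h import *
im=np.load('pics/w2.npz')['im']
a=cv2.resize(im[140:270,215:385],None,fx=4.5,fy=4.5,interpolation=cv2.INTER_CUBIC); save('w2z','',a)
```

```text
(no output)
```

View pics/w2z.png

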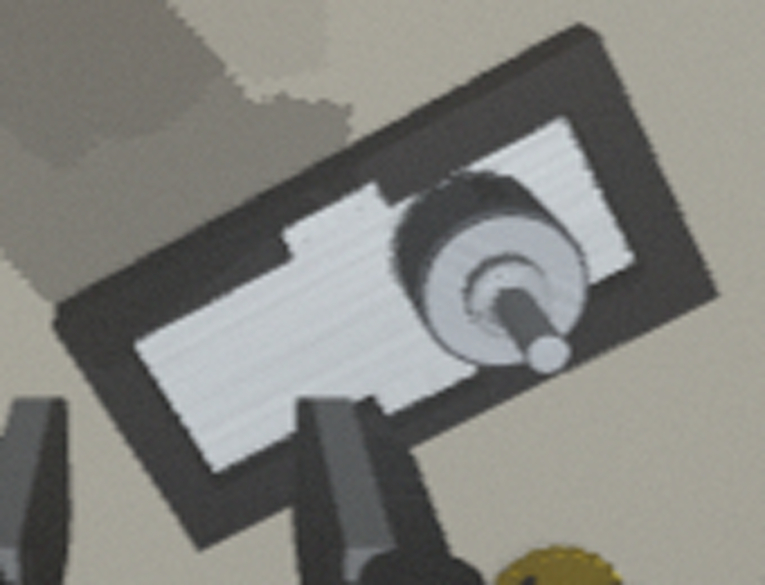

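The crop shows the shank top at (548,354) and the insert's top-face corners at (60,325), (603,38), (718,295) and (200,548). The saw stands toward the right end of the recess.

```bash
cat >> h.py <<'E'
def cam(n):
    d=np.load(f'pics/{n}.npz'); return dict(fx=266.11,fy=266.11,cx=254.94,cy=189.42,camera_from_world=d['T'])
def quad(m,P,z):
    w=np.array([gp(m,u,v,z) for u,v in P]);c,sz,a=cv2.minAreaRect(w.astype(np.float32))
    print('quad mean',w.mean(0).round(1),'rect',np.round(c,1),np.round(sz,1),round(a,1)); return w
def tri(obs): # [(model,u,v)]
    A=[]
    for m,u,v in obs:
        P=np.array([[m['fx'],0,m['cx']],[0,m['fy'],m['cy']],[0,0,1]])@m['camera_from_world'][:3]
        A+=[(u*P[2]-P[0])/m['fx'],(v*P[2]-P[1])/m['fx']]
    A=np.array(A);x=np.linalg.lstsq(A[:,:3],-A[:,3],rcond=None)[0];return x
E
python3 - <<'E'
from h import *
m=cam('w2'); z=lambda p:np.array(p)/4.5+[215,140]
for h in(12,20,28): print(h);quad(m,[z(p) for p in[(60,325),(603,38),(718,295),(200,548)]],h)
print('recess floor L corners');print(quad(m,[z(p) for p in[(135,345),(567,118),(632,262),(213,472)]],8))
print('shank top',gp(m,*z((548,354)),94),'cup top',gp(m,*z((505,290)),50))
# second view: scene
im=cv2.imread('pics/scene0.png');a=np.hstack([cv2.resize(im[y:y+70,x:x+90],None,fx=4.2,fy=4.2,interpolation=3) for x,y in((300,185),(200,160))])
b=np.hstack([cv2.resize(im[y:y+70,x:x+90],None,fx=4.2,fy=4.2,interpolation=3) for x,y in((110,240),(285,140))])
cv2.imwrite('pics/sz.png',np.vstack([a,b]))
E
```

```text
12
quad mean [648.1 271.9] rect [648.3 271.8] [ 96.2 193.2] 13.4
20
quad mean [644.5 271.4] rect [644.7 271.3] [ 94.1 189. ] 13.4
28
quad mean [641.  270.9] rect [641.2 270.8] [ 92.  184.7] 13.4
recess floor L corners
quad mean [647.  270.6] rect [647.  270.8] [ 54.6 157.3] 13.6
[[638.82575439 188.5800783 ]
 [601.9393888  340.75304188]
 [655.1385137  352.45711529]
 [692.0161786  200.77172173]]
shank top [634.52274893 303.44649684] cup top [634.27454367 303.75988211]
```

View pics/sz.png

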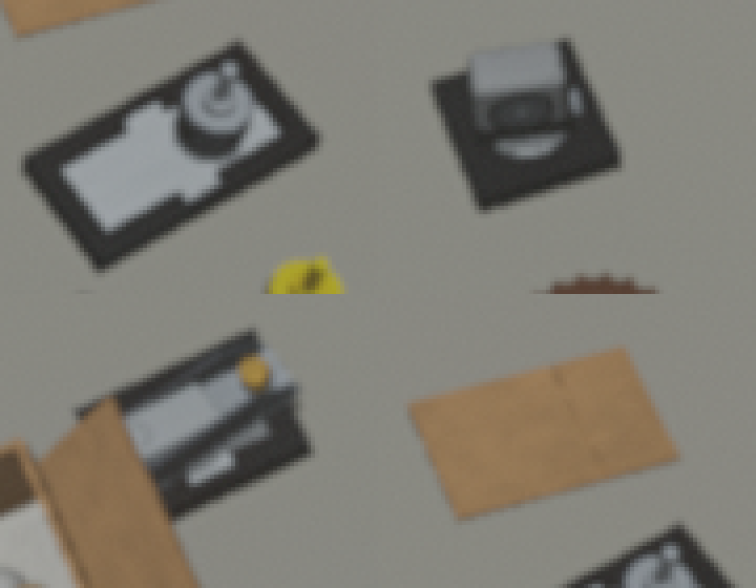

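apply_moves([
  {"dx": -0.4,"dy": 0.76,"dz": 0,"ax": 0,"ay": 0,"az": 0,"hand": 0.3},
  {"dx": -0.4,"dy": 0.76,"dz": 0,"ax": 0,"ay": 0,"az": 0,"hand": 0.3},
  {"dx": -0.42,"dy": 0.75,"dz": 0,"ax": 0,"ay": 0,"az": 0,"hand": 0.3},
  {"dx": 0,"dy": 0,"dz": 0.8,"ax": 0,"ay": 0,"az": 0,"hand": 0.3},
  {"dx": 0,"dy": 0,"dz": 0.8,"ax": 0,"ay": 0,"az": 0,"hand": 0.3},
  {"dx": 0,"dy": 0,"dz": 0.7,"ax": 0,"ay": 0,"az": 0,"hand": 0.3},
  {"dx": 0,"dy": 0,"dz": 0,"ax": 0,"ay": 0,"az": 0,"hand": 0.3},
], grip_force=50)

```text
clock: 4.42
tcp_pos: [631.8, 305.8, 310.3]
ee_rot: [[-0.963, 0.269, -0.005], [0.269, 0.963, -0.002], [0.004, -0.003, -1.0]]
contact_force: [-1.0, 0.8, 0.2]
gripper_width: 29.7
grip_force: 0.0
```

Run:
```python
from h import *
print('shank tri',tri([(cam('w2'),548/4.5+215,354/4.5+140),(robot.camera_model('scene'),232/4.2+300,68/4.2+185)]))
quad(cam('w2'),[(201,47),(342,2),(357,94),(230,132)],3)
look('w3',['holesaw'],dict(holesaw=50))
```

```text
shank tri [635.13697812 305.84233249  94.2928831 ]
quad mean [459.4 291.1] rect [458.9 290.4] [109.6 177.9] 0.2
[632.7 306.  312.3] [[-0.963, 0.269, 0.001], [0.269, 0.963, -0.001]] 29.807537426046025 4.475
holesaw 0.82 [229.0, 163.0, 50.2, 61.9] mean [629. 304.] rect [631. 305.] [50. 58.] 56.5
holesaw 0.61 [266.3, 278.8, 25.6, 41.8] mean [754. 296.] rect [751. 298.] [24. 57.] 78.9
```

View pics/w3.png

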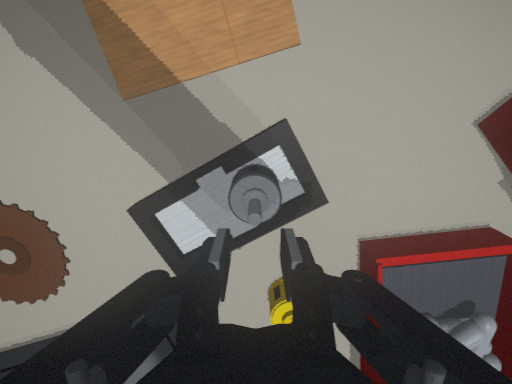

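The shank top at (254,221) is centred between the fingers, and triangulation puts it at z = 94. I'll go down and grip.

apply_moves([
  {"dx": 0,"dy": -0.02,"dz": 0.7,"ax": 0,"ay": 0,"az": 0,"hand": 0.3},
  {"dx": 0,"dy": 0,"dz": 0.6,"ax": 0,"ay": 0,"az": 0,"hand": 0.3},
  {"dx": 0,"dy": 0,"dz": 0.5,"ax": 0,"ay": 0,"az": 0,"hand": 0.3},
  {"dx": 0,"dy": 0,"dz": 0,"ax": 0,"ay": 0,"az": 0,"hand": 0.3},
  {"dx": 0,"dy": 0,"dz": 0,"ax": 0,"ay": 0,"az": 0,"hand": 1},
  {"dx": 0,"dy": 0,"dz": 0,"ax": 0,"ay": 0,"az": 0,"hand": 1},
  {"dx": 0,"dy": 0,"dz": 0,"ax": 0,"ay": 0,"az": 0,"hand": 1},
  {"dx": 0,"dy": 0,"dz": 0,"ax": 0,"ay": 0,"az": 0,"hand": 1},
  {"dx": 0,"dy": 0,"dz": 0,"ax": 0,"ay": 0,"az": 0,"hand": 1},
], grip_force=50)

```text
clock: 5.65
tcp_pos: [633.7, 304.7, 242.0]
ee_rot: [[-0.963, 0.27, 0.002], [0.27, 0.963, 0.001], [-0.001, 0.001, -1.0]]
contact_force: [-1.1, -0.6, 6.7]
gripper_width: 9.5
grip_force: 49.1
```

apply_moves([
  {"dx": 0,"dy": 0,"dz": -0.5,"ax": 0,"ay": 0,"az": 0,"hand": 1},
  {"dx": 0,"dy": 0,"dz": -0.7,"ax": 0,"ay": 0,"az": 0,"hand": 1},
  {"dx": 0.4,"dy": -0.15,"dz": -0.3,"ax": 0,"ay": 0,"az": 0,"hand": 1},
  {"dx": 0.8,"dy": -0.3,"dz": 0,"ax": 0,"ay": 0,"az": 0,"hand": 1},
  {"dx": 0.9,"dy": -0.34,"dz": 0,"ax": 0,"ay": 0,"az": 0,"hand": 1},
  {"dx": 0.8,"dy": -0.3,"dz": 0,"ax": 0,"ay": 0,"az": 0,"hand": 1},
  {"dx": 0.8,"dy": -0.3,"dz": 0,"ax": 0,"ay": 0,"az": 0,"hand": 1},
  {"dx": 0.4,"dy": -0.15,"dz": 0,"ax": 0,"ay": 0,"az": 0,"hand": 1},
  {"dx": 0,"dy": 0,"dz": 0.6,"ax": 0,"ay": 0,"az": 0,"hand": 1},
  {"dx": 0,"dy": 0,"dz": 0.6,"ax": 0,"ay": 0,"az": 0,"hand": 1},
  {"dx": 0,"dy": 0,"dz": 0.2,"ax": 0,"ay": 0,"az": 0,"hand": 1},
  {"dx": 0,"dy": 0,"dz": 0,"ax": 0,"ay": 0,"az": 0,"hand": 1},
])

```text
clock: 7.15
tcp_pos: [458.6, 289.6, 245.0]
ee_rot: [[-0.963, 0.27, -0.0], [0.27, 0.963, -0.0], [0.0, -0.0, -1.0]]
contact_force: [0.2, 0.5, -1.6]
gripper_width: 9.0
grip_force: 48.8
```

Run:
```python
from h import *
look('w4',['holesaw','card'],dict(holesaw=50,card=3))
a=robot.grab_frame('side')[110:260,170:350]; save('s4','',cv2.resize(a,None,fx=3,fy=3))
```

```text
[458.9 289.7 245.4] [[-0.963, 0.271, -0.001], [0.271, 0.963, 0.001]] 9.462552161097465 7.2
holesaw 0.89 [220.9, 177.4, 69.1, 100.8] mean [452. 290.] rect [459. 290.] [68. 53.] 17.4
card 0.77 [133.6, 107.6, 237.6, 167.4] mean [449. 297.] rect [459. 290.] [111. 181.] 0.5
```

View pics/s4.png

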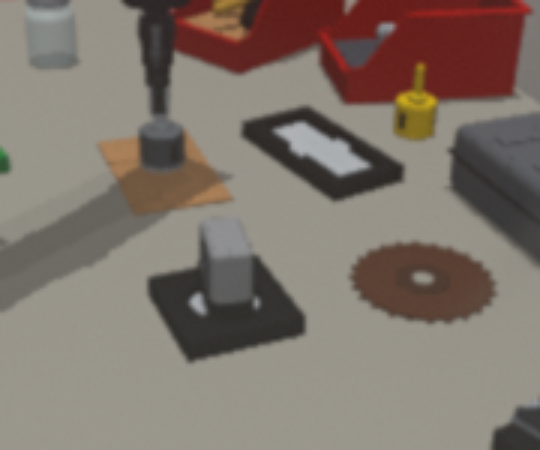

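The hole saw hangs about 8 mm above the middle of the card. The tape and both inserts look undisturbed. I'll lower it, let go, rise and turn.

apply_moves([
  {"dx": 0,"dy": 0,"dz": 0.2,"ax": 0,"ay": 0,"az": 0,"hand": 1},
  {"dx": 0,"dy": 0,"dz": 0,"ax": 0,"ay": 0,"az": 0,"hand": 1},
  {"dx": 0,"dy": 0,"dz": 0,"ax": 0,"ay": 0,"az": 0,"hand": 0.4},
  {"dx": 0,"dy": 0,"dz": 0,"ax": 0,"ay": 0,"az": 0,"hand": 0.4},
  {"dx": 0,"dy": 0,"dz": 0,"ax": 0,"ay": 0,"az": 0,"hand": 0.4},
  {"dx": 0,"dy": 0,"dz": -0.5,"ax": 0,"ay": 0,"az": 0,"hand": 0.4},
  {"dx": 0,"dy": 0,"dz": -0.9,"ax": 0,"ay": 0,"az": 0,"hand": 0.4},
  {"dx": 0,"dy": 0,"dz": -0.9,"ax": 0,"ay": 0,"az": 1,"hand": -0.5},
  {"dx": 0,"dy": 0,"dz": -0.9,"ax": 0,"ay": 0,"az": 1,"hand": -0.5},
  {"dx": 0,"dy": 0,"dz": -0.9,"ax": 0,"ay": 0,"az": 1,"hand": -0.5},
  {"dx": 0,"dy": 0,"dz": 0,"ax": 0,"ay": 0,"az": 1,"hand": -0.5},
  {"dx": 0,"dy": 0,"dz": 0,"ax": 0,"ay": 0,"az": 1,"hand": -0.5},
  {"dx": 0,"dy": 0,"dz": 0,"ax": 0,"ay": 0,"az": 1,"hand": -0.5},
  {"dx": 0,"dy": 0,"dz": 0,"ax": 0,"ay": 0,"az": 1,"hand": -0.5},
  {"dx": 0,"dy": 0,"dz": 0,"ax": 0,"ay": 0,"az": 1,"hand": -0.5},
  {"dx": 0,"dy": 0,"dz": 0,"ax": 0,"ay": 0,"az": 1,"hand": -0.5},
  {"dx": 0,"dy": 0,"dz": 0,"ax": 0,"ay": 0,"az": 1,"hand": -0.5},
  {"dx": 0,"dy": 0,"dz": 0,"ax": 0,"ay": 0,"az": 0,"hand": -0.5},
])

```text
clock: 9.6
tcp_pos: [458.4, 289.6, 400.6]
ee_rot: [[-0.248, 0.969, -0.0], [0.969, 0.248, -0.0], [-0.0, -0.0, -1.0]]
contact_force: [-0.1, -0.1, 0.5]
gripper_width: 64.7
grip_force: 0.0
```

Run:
```python
from h import *
look('w5',['holesaw','card'],dict(holesaw=45,card=3),False)
print(np.round(robot.state()['qpos'],1))
```

```text
[458.5 289.6 400.6] [[-0.249, 0.968, -0.0], [0.968, 0.249, -0.0]] 64.5086833689406 9.65
holesaw 0.94 [238.3, 144.8, 33.6, 43.5] mean [458. 292.] rect [457. 292.] [48. 55.] 14.4
card 0.78 [206.3, 85.8, 107.6, 141.2] mean [457. 299.] rect [458. 290.] [113. 183.] 0.3
[-53.7  21.2  21.1 105.8  -9.2  54.6 -14.1]
```

apply_moves([
  {"dx": -0.9,"dy": 0.08,"dz": 0,"ax": 0,"ay": 0,"az": 0,"hand": -0.5},
  {"dx": -1,"dy": 0.09,"dz": 0,"ax": 0,"ay": 0,"az": 0,"hand": -0.5},
  {"dx": -1,"dy": 0.09,"dz": 0,"ax": 0,"ay": 0,"az": 0,"hand": -0.5},
  {"dx": -1,"dy": 0.09,"dz": 0,"ax": 0,"ay": 0,"az": 0,"hand": -0.5},
  {"dx": -1,"dy": 0.09,"dz": 0,"ax": 0,"ay": 0,"az": 0,"hand": -0.5},
  {"dx": -1,"dy": 0.09,"dz": 0,"ax": 0,"ay": 0,"az": 0,"hand": -0.5},
  {"dx": -1,"dy": 0.09,"dz": 0,"ax": 0,"ay": 0,"az": 0,"hand": -0.5},
  {"dx": -1,"dy": 0.09,"dz": 0,"ax": 0,"ay": 0,"az": 0,"hand": -0.5},
  {"dx": -1,"dy": 0.09,"dz": 0,"ax": 0,"ay": 0,"az": 0,"hand": -0.5},
  {"dx": -1,"dy": 0.09,"dz": 0,"ax": 0,"ay": 0,"az": 0,"hand": -0.5},
  {"dx": -1,"dy": 0.09,"dz": 0,"ax": 0,"ay": 0,"az": 0,"hand": -0.5},
  {"dx": -1,"dy": 0.09,"dz": 0,"ax": 0,"ay": 0,"az": 0,"hand": -0.5},
  {"dx": -1,"dy": 0.09,"dz": 0,"ax": 0,"ay": 0,"az": 0,"hand": -0.5},
  {"dx": -0.9,"dy": 0.09,"dz": 0,"ax": 0,"ay": 0,"az": 0,"hand": -0.5},
  {"dx": 0,"dy": 0,"dz": 0,"ax": 0,"ay": 0,"az": 0,"hand": -0.5},
])

```text
clock: 11.62
tcp_pos: [643.0, -236.5, 400.5]
ee_rot: [[-0.244, 0.97, -0.0], [0.97, 0.244, -0.002], [-0.002, -0.001, -1.0]]
contact_force: [0.6, 0.2, 0.4]
gripper_width: 64.3
grip_force: 0.0
```

Run:
```python
from h import *
look('w6',['plane','tape_insert','saw_insert','tape'],dict(plane=54,tape_insert=20,saw_insert=20,tape=76))
print(np.round(robot.state()['qpos'],1))
```

```text
[ 643.2 -234.3  400.3] [[-0.246, 0.969, -0.0], [0.969, 0.246, -0.001]] 63.684642421667185 11.675
plane 0.65 [222.5, 149.1, 48.3, 112.4] mean [ 644. -280.] rect [ 646. -287.] [ 44. 154.] 21.5
tape_insert 0.56 [211.0, 150.5, 75.4, 94.8] mean [ 640. -283.] rect [ 642. -287.] [ 97. 136.] 10.8
[ -1.1  36.5  27.   83.8 -17.6  63.9  43.5]
```

View pics/w6.png

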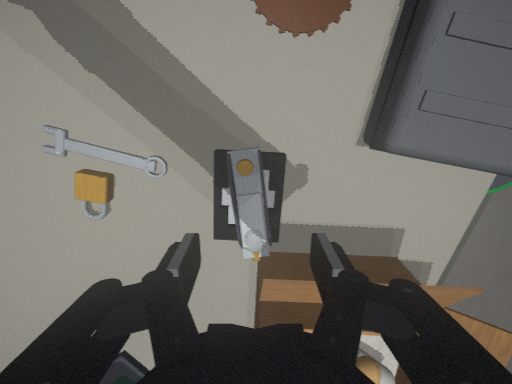

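The plane lies at about (248,200), with its tail toward the carton. The carton's flap (258–405, 253–305) comes close to it, so I'll locate the flap.

Run:
```python
from h import *
im=np.load('pics/w6.npz')['im']
a=cv2.resize(im[140:320,200:360],None,fx=3.2,fy=3.2,interpolation=3)
b=cv2.cvtColor(cv2.imread('pics/side0.png'),cv2.COLOR_BGR2RGB)[225:345,320:460]
b=cv2.resize(b,None,fx=2,fy=2,interpolation=3)
c=cv2.cvtColor(cv2.imread('pics/scene0.png'),cv2.COLOR_BGR2RGB)[240:360,60:200];c=cv2.resize(c,None,fx=2,fy=2,interpolation=3)
r=np.vstack([b,c]);H=max(a.shape[0],r.shape[0])
p=lambda x:np.pad(x,((0,H-x.shape[0]),(0,0),(0,0)))
save('box','',np.hstack([p(a),p(r)]));print(a.shape,r.shape)
```

```text
(576, 512, 3) (480, 280, 3)
```

View pics/box.png

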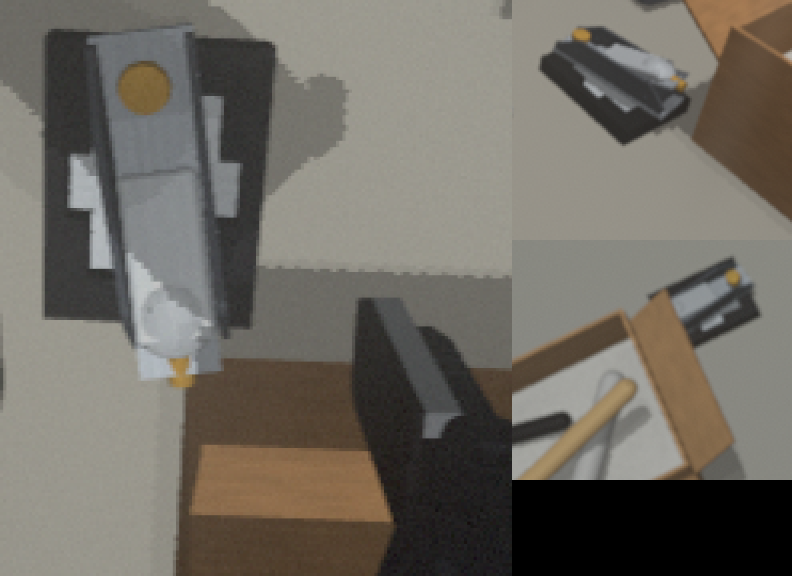

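Run:
```python
from h import *
m=cam('w6');sc=robot.camera_model('scene');sd=robot.camera_model('side')
z=lambda x,y:(x/3.2+200,y/3.2+140); s=lambda x,y:((x-512)/2+60,(y-240)/2+240); d=lambda x,y:((x-512)/2+320,y/2+225)
def t(n,obs):
    x=tri(obs); res=[]
    for k,u,v in obs:
        c=k['camera_from_world'][:3]@np.r_[x,1]; res.append((round(c[0]/c[2]*k['fx']+k['cx']-u,1),round(c[1]/c[2]*k['fy']+k['cy']-v,1)))
    print(n,x.round(),res)
t('free',[(m,*z(203,445)),(sc,*s(665,290))])
t('free alt',[(m,*z(190,515)),(sc,*s(665,290))])
t('hinge',[(m,*z(190,515)),(sc,*s(628,315))])
t('hinge+side',[(m,*z(190,515)),(sc,*s(628,315)),(sd,*d(735,25))])
t('hinge scene+side',[(sc,*s(628,315)),(sd,*d(735,25))])
t('knob',[(m,*z(144,87)),(sc,*s(733,277)),(sd,*d(581,35))])
print('wall base',gp(m,*z(190,360),0))
print('insert corners');print(quad(m,[z(45,30),z(274,43),z(250,327),z(45,318)],20))
for h in (42,): print(quad(m,[z(90,38),z(190,28),z(228,335),z(130,345)],h))
print('tail',gp(m,*z(180,372),35),gp(m,*z(192,25),30),gp(m,*z(90,40),30),'knob',gp(m,*z(144,87),48))
for r in robot.trace('plane','wrist'): cv2.imwrite('pics/pm.png',r['region']*255)
```

```text
free [ 672. -318.  147.] [(np.float64(1.0), np.float64(-0.9)), (np.float64(-0.5), np.float64(-0.3))]
free alt [ 674. -321.  167.] [(np.float64(8.0), np.float64(-5.9)), (np.float64(-3.1), np.float64(-2.2))]
hinge [ 680. -371.  118.] [(np.float64(-0.7), np.float64(0.5)), (np.float64(0.3), np.float64(0.2))]
hinge+side [ 687. -367.  136.] [(np.float64(7.6), np.float64(10.6)), (np.float64(0.9), np.float64(-0.2)), (np.float64(-6.0), np.float64(3.2))]
hinge scene+side [ 693. -370.  146.] [(np.float64(-0.7), np.float64(0.7)), (np.float64(-1.1), np.float64(-0.6))]
knob [ 630. -238.   45.] [(np.float64(1.3), np.float64(-0.2)), (np.float64(-0.7), np.float64(0.2)), (np.float64(-0.9), np.float64(-0.3))]
wall base [ 683.97373521 -378.46140674]
insert corners
quad mean [ 643.6 -287.1] rect [ 643.6 -286.9] [ 94.8 133.5] 11.4
[[ 583.88862183 -230.86575169]
 [ 676.98263658 -212.94866   ]
 [ 703.21175727 -342.9647622 ]
 [ 610.2677913  -361.65012213]]
quad mean [ 646.  -281.9] rect [ 645.7 -281.8] [ 43.  135.6] 20.8
[[ 603.83274444 -225.19822164]
 [ 640.4573804  -211.94973754]
 [ 689.90145893 -337.59377984]
 [ 649.67084676 -352.86263993]]
tail [ 675.29871061 -364.90331562] [ 641.60053386 -212.48861999] [ 603.33425558 -228.37248698] knob [ 628.55324915 -237.55727819][ WARN:0@0.495] global loadsave.cpp:1063 imwrite_ Unsupported depth image for selected encoder is fallbacked to CV_8U.
```

Triangulation puts the flap's overhang at x > 672, y < -318, z ≈ 118–147. I'll grip the plane about 20 mm toward its knob to stay clear of it.

apply_moves([
  {"dx": -0.36,"dy": -0.14,"dz": 0,"ax": 0,"ay": 0,"az": 0,"hand": -0.5},
  {"dx": -0.36,"dy": -0.14,"dz": 0.2,"ax": 0,"ay": 0,"az": -0.53,"hand": -0.5},
  {"dx": 0,"dy": 0,"dz": 0.8,"ax": 0,"ay": 0,"az": -0.54,"hand": -0.5},
  {"dx": 0,"dy": 0,"dz": 0.9,"ax": 0,"ay": 0,"az": 0,"hand": -0.5},
  {"dx": 0,"dy": 0,"dz": 0.8,"ax": 0,"ay": 0,"az": 0,"hand": -0.5},
  {"dx": 0,"dy": 0,"dz": 0,"ax": 0,"ay": 0,"az": 0,"hand": -0.5},
], grip_force=80)

```text
clock: 12.68
tcp_pos: [638.5, -263.8, 290.3]
ee_rot: [[-0.354, 0.935, -0.005], [0.935, 0.354, 0.001], [0.003, -0.004, -1.0]]
contact_force: [0.6, 0.1, -0.2]
gripper_width: 63.9
grip_force: 0.0
```

Run:
```python
from h import *
look('w7',['plane','tape_insert'],dict(plane=50,tape_insert=20))
```

```text
[ 639.3 -264.2  292.4] [[-0.354, 0.935, 0.001], [0.935, 0.354, -0.002]] 64.01384111914042 12.725
plane 0.94 [227.7, 139.9, 60.1, 169.0] mean [ 644. -281.] rect [ 648. -291.] [ 46. 159.] 21.3
tape_insert 0.94 [200.3, 139.8, 117.5, 139.0] mean [ 638. -281.] rect [ 643. -287.] [ 99. 135.] 11.3
```

View pics/w7.png

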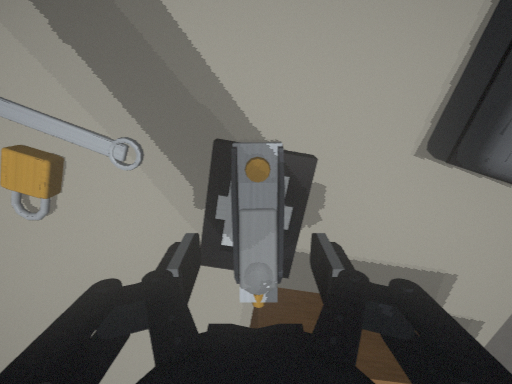

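The plane at about (258,215) is aligned and centred between the fingers. I'll go down and grip.

apply_moves([
  {"dx": 0,"dy": 0.02,"dz": 0.8,"ax": 0,"ay": 0,"az": 0,"hand": -0.5},
  {"dx": 0,"dy": 0.02,"dz": 0.8,"ax": 0,"ay": 0,"az": 0,"hand": -0.5},
  {"dx": 0,"dy": 0,"dz": 0.6,"ax": 0,"ay": 0,"az": 0,"hand": -0.5},
  {"dx": 0,"dy": 0,"dz": 0,"ax": 0,"ay": 0,"az": 0,"hand": -0.5},
  {"dx": 0,"dy": 0,"dz": 0,"ax": 0,"ay": 0,"az": 0,"hand": 0.3},
  {"dx": 0,"dy": 0,"dz": 0,"ax": 0,"ay": 0,"az": 0,"hand": 0.6},
  {"dx": 0,"dy": 0,"dz": 0,"ax": 0,"ay": 0,"az": 0,"hand": 0.6},
  {"dx": 0,"dy": 0,"dz": 0,"ax": 0,"ay": 0,"az": 0,"hand": 0.6},
], grip_force=80)

```text
clock: 13.82
tcp_pos: [641.7, -263.8, 206.8]
ee_rot: [[-0.354, 0.935, 0.002], [0.935, 0.354, -0.001], [-0.002, 0.001, -1.0]]
contact_force: [-2.5, 0.3, 6.6]
gripper_width: 42.2
grip_force: 83.2
```

apply_moves([
  {"dx": 0,"dy": 0,"dz": -0.3,"ax": 0,"ay": 0,"az": 0,"hand": 0.6},
  {"dx": 0,"dy": 0,"dz": -0.4,"ax": 0,"ay": 0,"az": 0,"hand": 0.6},
  {"dx": 0.5,"dy": 0,"dz": 0,"ax": 0,"ay": 0,"az": 0,"hand": 0.6},
  {"dx": 0.7,"dy": 0,"dz": 0,"ax": 0,"ay": 0,"az": 0,"hand": 0.6},
  {"dx": 0.8,"dy": 0,"dz": -0.2,"ax": 0,"ay": 0,"az": 0,"hand": 0.6},
  {"dx": 0,"dy": 0,"dz": -0.8,"ax": 0,"ay": 0,"az": 0,"hand": 0.6},
  {"dx": 0,"dy": 0,"dz": -0.8,"ax": 0,"ay": 0,"az": 0,"hand": 0.6},
  {"dx": 0.46,"dy": 0.21,"dz": -0.3,"ax": 0,"ay": 0,"az": 0,"hand": 0.6},
  {"dx": 0.9,"dy": 0.41,"dz": 0,"ax": 0,"ay": 0,"az": 0,"hand": 0.6},
  {"dx": 0.9,"dy": 0.41,"dz": 0,"ax": 0,"ay": 0,"az": 0,"hand": 0.6},
  {"dx": 0.9,"dy": 0.41,"dz": 0,"ax": 0,"ay": 0,"az": 0,"hand": 0.6},
  {"dx": 0.9,"dy": 0.41,"dz": 0,"ax": 0,"ay": 0,"az": 0,"hand": 0.6},
  {"dx": 0.9,"dy": 0.41,"dz": 0,"ax": 0,"ay": 0,"az": 0,"hand": 0.6},
  {"dx": 0.9,"dy": 0.41,"dz": 0,"ax": 0,"ay": 0,"az": 0,"hand": 0.6},
])

```text
clock: 15.58
tcp_pos: [629.8, 70.2, 317.8]
ee_rot: [[-0.354, 0.935, 0.001], [0.935, 0.354, 0.0], [0.0, 0.001, -1.0]]
contact_force: [0.3, -0.3, -5.0]
gripper_width: 42.4
grip_force: 83.0
```

apply_moves([
  {"dx": 0.9,"dy": 0.41,"dz": 0,"ax": 0,"ay": 0,"az": 0,"hand": 0.6},
  {"dx": 0.9,"dy": 0.41,"dz": 0,"ax": 0,"ay": 0,"az": 0,"hand": 0.6},
  {"dx": 0.9,"dy": 0.41,"dz": 0,"ax": 0,"ay": 0,"az": 0,"hand": 0.6},
  {"dx": 0.9,"dy": 0.41,"dz": 0,"ax": 0,"ay": 0,"az": 0,"hand": 0.6},
  {"dx": 0.9,"dy": 0.4,"dz": 0,"ax": 0,"ay": 0,"az": 0,"hand": 0.6},
  {"dx": 0.5,"dy": 0.2,"dz": 0,"ax": 0,"ay": 0,"az": 0.6,"hand": 0.6},
  {"dx": 0,"dy": 0,"dz": 0,"ax": 0,"ay": 0,"az": 0.6,"hand": 0.6},
  {"dx": 0,"dy": 0,"dz": 0,"ax": 0,"ay": 0,"az": 0,"hand": 0.6},
])

```text
clock: 16.58
tcp_pos: [642.7, 287.9, 317.4]
ee_rot: [[-0.235, 0.972, 0.001], [0.972, 0.235, -0.0], [-0.0, 0.001, -1.0]]
contact_force: [-0.1, -0.7, -3.9]
gripper_width: 42.0
grip_force: 82.8
```

Run:
```python
from h import *
m,im=look('w8',['plane','plane_insert','holesaw'],dict(plane=160,plane_insert=20,holesaw=45),False)
a=cv2.resize(im[60:384,100:420],None,fx=1.8,fy=1.8,interpolation=3);save('w8z','',a)
for i in range(4): s=robot.state();robot.grab_frame('wrist');print(s['tcp_pos'].round(1) if hasattr(s['tcp_pos'],'round') else s['tcp_pos'],s['grip_force'])
```

```text
[642.8 287.3 317.3] [[-0.235, 0.972, -0.0], [0.972, 0.235, 0.001]] 41.99200454357734 16.625
plane 0.87 [207.7, 159.3, 89.8, 169.8] mean [639. 294.] rect [641. 289.] [ 46. 104.] 13.6
plane_insert 0.85 [203.1, 104.4, 103.2, 122.5] mean [626. 331.] rect [636. 299.] [ 98. 131.] 13.6
holesaw 0.93 [357.2, 169.3, 73.5, 58.4] mean [774. 309.] rect [779. 306.] [50. 88.] 58.3
holesaw 0.69 [13.1, 114.4, 96.8, 56.1] mean [466. 292.] rect [459. 289.] [93. 50.] 16.1
[643.  287.1 317.1] 82.80797481536865
[643.  287.1 317. ] 82.80772805213928
[643.  287.2 316.9] 82.8079104423523
[642.9 287.3 316.9] 82.807856798172
```

View pics/w8z.png

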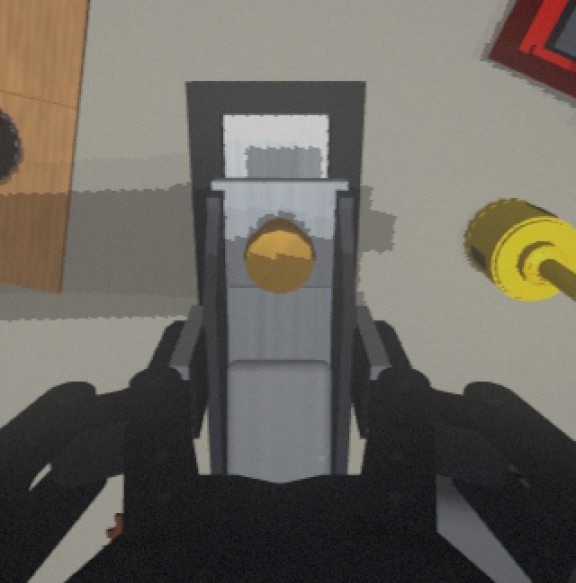

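Run:
```python
from h import *
m=cam('w8');z=lambda x,y:(x/1.8+100,y/1.8+60)
k=gp(m,*z(280,257),160);print('knob',k)
A=gp(m,*z(187,82),20);B=gp(m,*z(365,82),20);print('ins corners',A,B,np.hypot(*(B-A)),np.degrees(np.arctan2(*(B-A)[::-1])))
C=gp(m,*z(196,300),20);D=gp(m,*z(360,185),20);print(C,D)
u=(B-A)/np.hypot(*(B-A));l=np.array([-u[1],u[0]]);print('ins centre',(A+B)/2-95*l)
a=np.array([-.235,.972]);print('plane centre',k-50*a,'delta x,y tool',)
d=(A+B)/2-95*l-(k-50*a);print(d@a,d@np.array([.972,.235]))
```

```text
knob [634.35361013 317.40525689]
ins corners [575.68069517 350.53743598] [667.73250655 372.84369711] 94.71591875201706 13.621510097427512
[603.77795007 225.79720472] [681.14207677 318.65267452]
ins centre [644.07976511 269.36266436]
plane centre [646.10361013 268.80525689] delta x,y tool
1.0174036423591164 -1.8361866025764295
```

The plane is within 2 mm of the insert's centre and aligned with it, so I'll lower it.

apply_moves([
  {"dx": 0.02,"dy": -0.04,"dz": 0.7,"ax": 0,"ay": 0,"az": 0,"hand": 0.6},
  {"dx": 0,"dy": 0,"dz": 0.8,"ax": 0,"ay": 0,"az": 0,"hand": 0.6},
  {"dx": 0,"dy": 0,"dz": 0.8,"ax": 0,"ay": 0,"az": 0,"hand": 0.6},
  {"dx": 0,"dy": 0,"dz": 0.4,"ax": 0,"ay": 0,"az": 0,"hand": 0.6},
  {"dx": 0,"dy": 0,"dz": 0.2,"ax": 0,"ay": 0,"az": 0,"hand": 0.6},
  {"dx": 0,"dy": 0,"dz": 0.15,"ax": 0,"ay": 0,"az": 0,"hand": 0.6},
  {"dx": 0,"dy": 0,"dz": 0,"ax": 0,"ay": 0,"az": 0,"hand": 0.6},
  {"dx": 0,"dy": 0,"dz": 0,"ax": 0,"ay": 0,"az": 0,"hand": 0.6},
])

```text
clock: 17.98
tcp_pos: [641.4, 288.1, 195.5]
ee_rot: [[-0.234, 0.972, 0.001], [0.972, 0.234, 0.001], [0.0, 0.001, -1.0]]
contact_force: [-0.3, 0.3, -4.9]
gripper_width: 42.1
grip_force: 82.8
```

apply_moves([
  {"dx": 0,"dy": 0,"dz": 0.05,"ax": 0,"ay": 0,"az": 0,"hand": 0.6},
  {"dx": 0,"dy": 0,"dz": 0.03,"ax": 0,"ay": 0,"az": 0,"hand": 0.6},
  {"dx": 0,"dy": 0,"dz": 0,"ax": 0,"ay": 0,"az": 0,"hand": 0.6},
])

```text
clock: 18.35
tcp_pos: [641.6, 288.1, 194.8]
ee_rot: [[-0.234, 0.972, 0.0], [0.972, 0.234, 0.001], [0.001, 0.001, -1.0]]
contact_force: [-7.2, -3.0, 16.6]
gripper_width: 42.3
grip_force: 85.4
```

apply_moves([
  {"dx": 0,"dy": 0,"dz": -0.03,"ax": 0,"ay": 0,"az": 0,"hand": 0.6},
  {"dx": 0,"dy": 0,"dz": 0,"ax": 0,"ay": 0,"az": 0,"hand": -0.3},
  {"dx": 0,"dy": 0,"dz": 0,"ax": 0,"ay": 0,"az": 0,"hand": -0.4},
  {"dx": 0,"dy": 0,"dz": 0,"ax": 0,"ay": 0,"az": 0,"hand": -0.4},
  {"dx": 0,"dy": 0,"dz": -0.4,"ax": 0,"ay": 0,"az": 0,"hand": -0.4},
  {"dx": 0,"dy": 0,"dz": -0.9,"ax": 0,"ay": 0,"az": 0,"hand": -0.4},
  {"dx": 0,"dy": 0,"dz": -1,"ax": 0,"ay": 0,"az": 0,"hand": -0.4},
  {"dx": 0,"dy": 0,"dz": -1,"ax": 0,"ay": 0,"az": 0,"hand": -0.4},
  {"dx": 0,"dy": 0,"dz": -1,"ax": 0,"ay": 0,"az": 0,"hand": -0.4},
  {"dx": 0,"dy": 0,"dz": 0,"ax": 0,"ay": 0,"az": 0,"hand": -0.4},
])

```text
clock: 19.6
tcp_pos: [642.5, 288.0, 370.0]
ee_rot: [[-0.234, 0.972, 0.007], [0.972, 0.234, 0.003], [0.002, 0.008, -1.0]]
contact_force: [-0.4, -0.0, -1.3]
gripper_width: 59.6
grip_force: 0.0
```

Run:
```python
from h import *
m,im=look('w9',['plane','plane_insert','tape','saw_insert'],dict(plane=42,plane_insert=20,tape=76,saw_insert=20),False)
print(np.round(robot.state()['qpos'],1))
a=cv2.resize(im[100:270,150:350],None,fx=3,fy=3,interpolation=3);save('w9z','',a)
```

```text
[641.6 288.  367.4] [[-0.234, 0.972, 0.001], [0.972, 0.234, 0.004]] 59.52716384157277 19.65
plane 0.66 [231.1, 131.0, 41.2, 122.0] mean [644. 271.] rect [645. 264.] [ 44. 151.] 13.6
plane 0.35 [39.0, 280.9, 55.1, 53.1] mean [426.  58.] rect [419.  55.] [116.  48.] 56.1
plane_insert 0.64 [209.4, 104.8, 84.5, 145.5] mean [638. 285.] rect [643. 269.] [ 97. 190.] 13.7
saw_insert 0.58 [39.1, 279.5, 54.8, 51.9] mean [411.  36.] rect [405.  34.] [122.  52.] 54.8
[-44.2  40.6  26.5  82.3 -19.2  61.8  -0.5]
```

View pics/w9z.png

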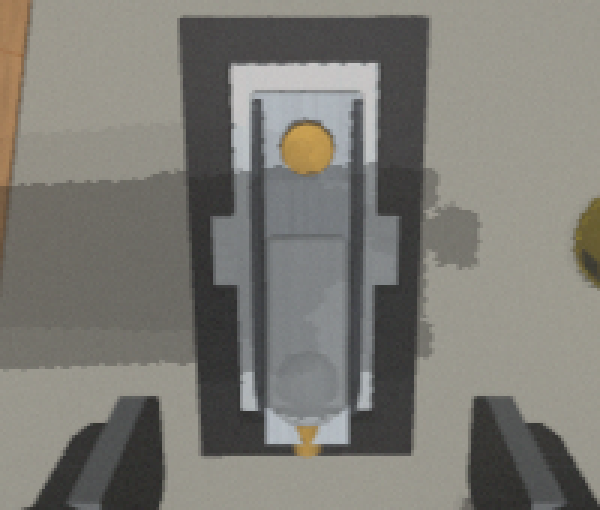

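The plane lies inside the recess outline, with more gap at the toe (top, y 63–92) than at the tail (y about 410). I'll check that the tail isn't riding on the edge.

Run:
```python
from h import *
m=cam('w9');z=lambda x,y:(x/3+150,y/3+100)
a=np.array([-.234,.972]);c=np.array([644.8,270.3])
f=lambda p,h:round(float((gp(m,*z(*p),h)-c)@a),1)
print('knob36',f((307,147),36),'toe z8..15',f((307,92),8),f((307,92),15),'recess ends',f((305,63),8),f((305,411),20),f((245,411),8))
print('tail of tall part (445): z=35,45',f((307,445),35),f((307,445),45),'ins edges',f((305,17),20),f((305,455),20))
print('cheek ends: front z42',f((257,98),42),f((257,98),25),'rear',f((257,410),42))
sc=robot.grab_frame('scene');sd=robot.grab_frame('side')
np.savez('pics/st9.npz',sc=sc,sd=sd)
save('c9','',np.hstack([cv2.resize(x,(390,420),interpolation=3) for x in(sc[185:255,300:365],sd[135:195,240:310])]))
```

```text
knob36 47.2 toe z8..15 65.0 65.7 recess ends 76.5 -73.7 -80.0
tail of tall part (445): z=35,45 -82.2 -76.3 ins edges 94.3 -96.1
cheek ends: front z42 66.2 64.4 rear -61.5
```

View pics/c9.png

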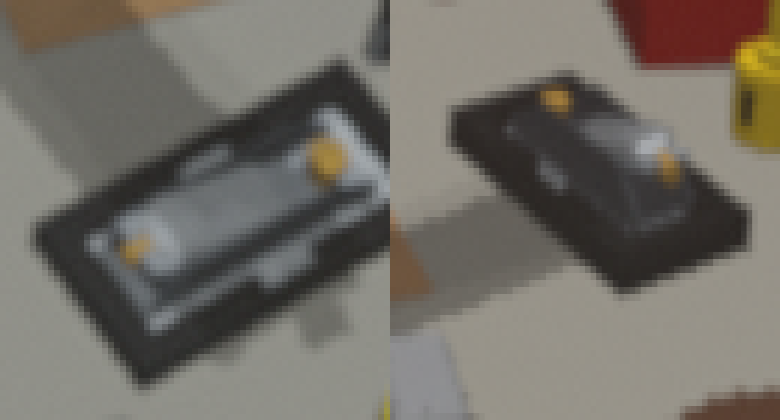

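The plane sits flat, with recess floor visible around all of its ends. Next is the tape.

apply_moves([
  {"dx": -0.4,"dy": -0.5,"dz": -0.4,"ax": 0,"ay": 0,"az": 0,"hand": -0.6},
  {"dx": -0.7,"dy": -0.9,"dz": -0.4,"ax": 0,"ay": 0,"az": 0,"hand": -0.6},
  {"dx": -0.7,"dy": -0.9,"dz": 0,"ax": 0,"ay": 0,"az": 0,"hand": -0.6},
  {"dx": -0.7,"dy": -0.9,"dz": 0,"ax": 0,"ay": 0,"az": 0,"hand": -0.6},
  {"dx": -0.7,"dy": -0.9,"dz": 0,"ax": 0,"ay": 0,"az": 0,"hand": -0.6},
  {"dx": -0.7,"dy": -0.9,"dz": 0,"ax": 0,"ay": 0,"az": 0,"hand": -0.6},
  {"dx": -0.6,"dy": -0.7,"dz": 0,"ax": 0,"ay": 0,"az": 0,"hand": -0.6},
  {"dx": -0.3,"dy": -0.36,"dz": 0,"ax": 0,"ay": 0,"az": 0.9,"hand": -0.6},
  {"dx": 0,"dy": 0,"dz": 0,"ax": 0,"ay": 0,"az": 0.9,"hand": -0.6},
  {"dx": 0,"dy": 0,"dz": 0,"ax": 0,"ay": 0,"az": 0.9,"hand": -0.6},
  {"dx": 0,"dy": 0,"dz": 0,"ax": 0,"ay": 0,"az": 0.9,"hand": -0.6},
  {"dx": 0,"dy": 0,"dz": 0,"ax": 0,"ay": 0,"az": 0,"hand": -0.6},
])

```text
clock: 21.45
tcp_pos: [450.2, 44.6, 396.4]
ee_rot: [[0.14, 0.99, -0.001], [0.99, -0.14, -0.0], [-0.0, -0.0, -1.0]]
contact_force: [0.1, 0.7, 0.2]
gripper_width: 68.1
grip_force: 0.0
```

Run:
```python
from h import *
m,im=look('w10',['tape','saw_insert','holesaw'],dict(tape=76,saw_insert=20,holesaw=45),True)
print(np.round(robot.state()['qpos'],1))
for n in('tape','saw_insert'):
    r=robot.trace(n,'wrist')[0]['region'].astype(np.uint8)
    c=max(cv2.findContours(r,0,2)[0],key=cv2.contourArea);print(n,cv2.approxPolyDP(c,3,True)[:,0].tolist())
```

```text
[450.3  44.6 396.5] [[0.138, 0.99, -0.0], [0.99, -0.138, -0.0]] 68.27778291346918 21.5
tape 0.8 [236.1, 169.4, 36.1, 76.6] mean [442.   6.] rect [442.   5.] [96. 41.] 82.0
saw_insert 0.82 [207.1, 148.8, 91.9, 89.8] mean [443.  10.] rect [441.   1.] [110. 115.] 4.0
holesaw 0.45 [194.3, 0.2, 95.4, 44.7] mean [456. 208.] rect [459. 211.] [40. 98.] 89.9
[-43.4  13.6  37.3 118.9 -10.6  50.7  -8.1]
tape [[254, 169], [239, 175], [237, 224], [242, 244], [261, 245], [270, 239], [270, 184], [267, 174]]
saw_insert [[285, 148], [207, 165], [226, 239], [238, 236], [238, 176], [248, 169], [260, 169], [270, 177], [271, 229], [299, 224]]
```

Run:
```python
from h import *
im=np.load('pics/w10.npz')['im'];st=np.load('pics/st9.npz')
a=cv2.resize(im[140:250,200:305],None,fx=4.7,fy=4.7,interpolation=3)
r=[cv2.resize(x,(250,258),interpolation=3) for x in(st['sc'][165:217,205:255],st['sd'][175:230,220:273])]
r=np.vstack(r);a=a[:516];r=r[:a.shape[0]];print(a.shape,r.shape);save('t10','',np.hstack([a,r]))
```

```text
(516, 494, 3) (516, 250, 3)
```

View pics/t10.png

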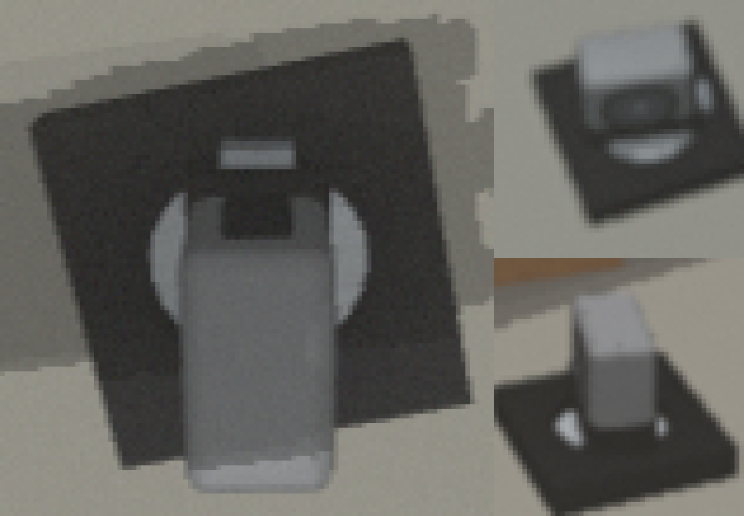

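The tape's top face spans (183–332, 250–490) in the crop and the hook is at (258,155). The saw insert's corners are at (35,120), (408,42), (470,402) and (125,467).

Run:
```python
from h import *
m=cam('w10');z=lambda x,y:(x/4.7+200,y/4.7+140)
print('top tri',tri([(m,*z(258,368)),(robot.camera_model('scene'),139/5+205,56/4.96+165)]))
for h in(84,88):
    w=quad(m,[z(183,250),z(332,250),z(332,490),z(188,490)],h)
print('hook z28',gp(m,*z(258,140),28),gp(m,*z(258,140),22))
quad(m,[z(35,120),z(408,42),z(470,402),z(125,467)],20)
print('axis',gp(m,*z(258,250),88),gp(m,*z(260,490),88))
```

```text
top tri [442.72926728  -1.56024995  86.05435966]
quad mean [441.9  -4.9] rect [442.1  -4.9] [64.6 36.7] 82.1
quad mean [442.1  -3.1] rect [442.4  -3.1] [63.7 36.1] 82.1
hook z28 [447.94576258  40.09708069] [447.73520253  38.63088547]
quad mean [4.428e+02 3.000e-01] rect [4.425e+02 3.000e-01] [108.2 112.4] 3.8
axis [446.35350692  28.44387154] [437.99197161 -34.66673271]
```

apply_moves([
  {"dx": -0.65,"dy": -0.03,"dz": 0.3,"ax": 0,"ay": 0,"az": 0,"hand": -0.6},
  {"dx": 0,"dy": 0,"dz": 0.9,"ax": 0,"ay": 0,"az": 0,"hand": -0.6},
  {"dx": 0,"dy": 0,"dz": 0.9,"ax": 0,"ay": 0,"az": 0,"hand": -0.6},
  {"dx": 0,"dy": 0,"dz": 0.9,"ax": 0,"ay": 0,"az": 0,"hand": -0.6},
  {"dx": 0,"dy": 0,"dz": 0.8,"ax": 0,"ay": 0,"az": 0,"hand": -0.6},
  {"dx": 0,"dy": 0,"dz": 0.7,"ax": 0,"ay": 0,"az": 0,"hand": -0.6},
  {"dx": 0,"dy": 0,"dz": 0,"ax": 0,"ay": 0,"az": 0,"hand": -0.6},
  {"dx": 0,"dy": 0,"dz": 0,"ax": 0,"ay": 0,"az": 0,"hand": 0.3},
  {"dx": 0,"dy": 0,"dz": 0,"ax": 0,"ay": 0,"az": 0,"hand": 0.6},
  {"dx": 0,"dy": 0,"dz": 0,"ax": 0,"ay": 0,"az": 0,"hand": 0.6},
  {"dx": 0,"dy": 0,"dz": 0,"ax": 0,"ay": 0,"az": 0,"hand": 0.6},
], grip_force=60)

```text
clock: 23.12
tcp_pos: [446.1, 19.1, 217.9]
ee_rot: [[0.14, 0.99, 0.002], [0.99, -0.14, 0.001], [0.001, 0.002, -1.0]]
contact_force: [-1.6, -0.8, 8.0]
gripper_width: 37.5
grip_force: 59.9
```

Run:
```python
from h import *
s=robot.state();print(s['tcp_pos'],s['gripper_width'],s['grip_force'],np.round(s['ee_rot'],3)[:,0])
sd=robot.camera_model('side')
for p in([672,-318,147],[680,-371,118],[643.6,-287,20]):
    c=sd['camera_from_world'][:3]@np.r_[p,1];print(p,c[:2]/c[2]*sd['fx']+[sd['cx'],sd['cy']])
```

```text
[446.14667901  19.0656015  217.90065502] 37.481933209890826 59.89063739776611 [0.14  0.99  0.001]
[672, -318, 147] [402.96995075 222.89726903]
[680, -371, 118] [421.20568987 250.29450671]
[643.6, -287, 20] [369.25244146 263.44766404]
```

apply_moves([
  {"dx": 0,"dy": 0,"dz": -0.5,"ax": 0,"ay": 0,"az": 0,"hand": 0.6},
  {"dx": 0,"dy": 0,"dz": -0.8,"ax": 0,"ay": 0,"az": 0,"hand": 0.6},
  {"dx": 0,"dy": 0,"dz": -0.8,"ax": 0,"ay": 0,"az": 0,"hand": 0.6},
  {"dx": -0.4,"dy": 0.39,"dz": -0.3,"ax": 0,"ay": 0,"az": 0,"hand": 0.6},
  {"dx": -0.8,"dy": 0.78,"dz": 0,"ax": 0,"ay": 0,"az": 0,"hand": 0.6},
  {"dx": -0.9,"dy": 0.87,"dz": 0,"ax": 0,"ay": 0,"az": 0,"hand": 0.6},
  {"dx": -0.9,"dy": 0.87,"dz": 0,"ax": 0,"ay": 0,"az": 0,"hand": 0.6},
  {"dx": -0.9,"dy": 0.87,"dz": 0,"ax": 0,"ay": 0,"az": 0,"hand": 0.6},
  {"dx": -0.8,"dy": 0.78,"dz": 0,"ax": 0,"ay": 0,"az": 0,"hand": 0.6},
  {"dx": -0.7,"dy": 0.68,"dz": 0,"ax": 0,"ay": 0,"az": 0,"hand": 0.6},
  {"dx": -0.32,"dy": 0.31,"dz": 0,"ax": 0,"ay": 0,"az": -0.8,"hand": 0.6},
  {"dx": 0,"dy": 0,"dz": 0,"ax": 0,"ay": 0,"az": -0.8,"hand": 0.6},
  {"dx": 0,"dy": 0,"dz": 0,"ax": 0,"ay": 0,"az": -0.8,"hand": 0.6},
  {"dx": 0,"dy": 0,"dz": 0,"ax": 0,"ay": 0,"az": -0.8,"hand": 0.6},
  {"dx": 0,"dy": 0,"dz": 0,"ax": 0,"ay": 0,"az": 0,"hand": 0.6},
])

```text
clock: 25.0
tcp_pos: [632.9, -238.3, 312.7]
ee_rot: [[-0.193, 0.981, -0.001], [0.981, 0.193, 0.0], [0.001, -0.0, -1.0]]
contact_force: [-0.8, 0.7, -3.7]
gripper_width: 37.4
grip_force: 61.2
```

Run:
```python
from h import *
m,im=look('w11',['tape','tape_insert'],dict(tape=182,tape_insert=20),True)
for i in range(2): robot.grab_frame('wrist'); print(np.round(robot.state()['tcp_pos'],1))
for n in('tape','tape_insert'):
    R=robot.trace(n,'wrist')
    if R:
        c=max(cv2.findContours(R[0]['region'].astype(np.uint8),0,2)[0],key=cv2.contourArea);p=cv2.approxPolyDP(c,2.5,True)[:,0];print(n,p.tolist());print([gp(m,*q,20).round().tolist() for q in p])
```

```text
[ 633.  -238.3  312.7] [[-0.192, 0.981, 0.001], [0.981, 0.192, -0.0]] 37.60712594581701 25.05
tape 0.78 [215.3, 195.8, 83.1, 135.4] mean [ 629. -228.] rect [ 630. -228.] [37. 68.] 10.2
tape_insert 0.96 [209.7, 165.8, 96.2, 65.9] mean [ 635. -244.] rect [ 636. -254.] [99. 71.] 11.2
[ 633.1 -238.5  312.7]
[ 633.2 -238.4  312.7]
tape [[239, 196], [236, 203], [226, 204], [222, 213], [223, 238], [215, 272], [217, 322], [253, 328], [291, 323], [295, 269], [287, 244], [284, 206], [272, 203], [269, 196]]
[[617.0, -255.0], [616.0, -263.0], [606.0, -267.0], [603.0, -278.0], [609.0, -307.0], [606.0, -352.0], [620.0, -423.0], [665.0, -424.0], [710.0, -407.0], [696.0, -330.0], [680.0, -300.0], [666.0, -257.0], [653.0, -256.0], [648.0, -249.0]]
tape_insert [[210, 168], [208, 176], [214, 228], [221, 227], [225, 206], [236, 204], [241, 195], [268, 196], [272, 202], [282, 202], [287, 210], [287, 227], [300, 227], [304, 169], [301, 166], [214, 165]]
[[583.0, -231.0], [583.0, -240.0], [597.0, -297.0], [604.0, -294.0], [605.0, -269.0], [616.0, -264.0], [619.0, -254.0], [647.0, -249.0], [653.0, -255.0], [663.0, -253.0], [670.0, -261.0], [675.0, -280.0], [689.0, -277.0], [677.0, -214.0], [673.0, -211.0], [587.0, -227.0]]
```

Run:
```python
from h import *
m=cam('w11');T=m['camera_from_world'];g=np.array([633.1,-238.4]);a=np.array([-.192,.981]);b=np.array([.981,.192])
im=np.load('pics/w11.npz')['im']
for h in(118,125,130): w=gp(m,254,196,h)-g;print(h,(w@a).round(1),(w@b).round(1))
# grey levels down the column through tape
print(im[188:262:2,254].mean(1).round().tolist())
# expected rows: hook end +19 z=base+8, body front +14 at base & top
for n,x,zz in(('hook',19,115+8),('frontbase',14,115),('fronttop',14,183),('top-r4',10,183)):
    p=np.r_[g+x*a,zz,1];c=T[:3]@p;print(n,(c[:2]/c[2]*266.11+[254.94,189.42]).round(1))
d=np.array([643.3,-286.5])+19.5*a-g;print('delta tool x,y',d@a,d@b)
```

```text
118 21.3 -2.5
125 23.7 -2.4
130 25.5 -2.4
[42.0, 87.0, 127.0, 126.0, 82.0, 79.0, 82.0, 108.0, 118.0, 116.0, 110.0, 34.0, 41.0, 37.0, 43.0, 37.0, 41.0, 37.0, 74.0, 72.0, 37.0, 33.0, 36.0, 38.0, 37.0, 36.0, 38.0, 41.0, 34.0, 36.0, 35.0, 38.0, 36.0, 40.0, 58.0, 74.0, 76.0]
hook [257.8 202. ]
frontbase [257.7 204.7]
fronttop [259. 262.]
top-r4 [259.  269.9]
delta tool x,y -29.65961249999997 0.7709999999999075
```

apply_moves([
  {"dx": 0,"dy": 0,"dz": 0.7,"ax": 0,"ay": 0,"az": 0,"hand": 0.6},
  {"dx": 0,"dy": 0,"dz": 0.8,"ax": 0,"ay": 0,"az": 0,"hand": 0.6},
  {"dx": 0,"dy": 0,"dz": 0.7,"ax": 0,"ay": 0,"az": 0,"hand": 0.6},
  {"dx": 0,"dy": 0,"dz": 0,"ax": 0,"ay": 0,"az": 0,"hand": 0.6},
  {"dx": -0.4,"dy": 0.03,"dz": 0,"ax": 0,"ay": 0,"az": 0,"hand": 0.6},
  {"dx": -0.4,"dy": 0.02,"dz": 0,"ax": 0,"ay": 0,"az": 0,"hand": 0.6},
  {"dx": 0,"dy": 0,"dz": 0,"ax": 0,"ay": 0,"az": 0,"hand": 0.6},
])

```text
clock: 26.22
tcp_pos: [641.4, -273.0, 226.2]
ee_rot: [[-0.19, 0.982, 0.002], [0.982, 0.19, -0.003], [-0.003, 0.001, -1.0]]
contact_force: [0.1, 0.2, -4.2]
gripper_width: 36.9
grip_force: 61.3
```

Run:
```python
from h import *
m,im=look('w12',['tape','tape_insert'],dict(tape=95,tape_insert=20),True)
s=robot.state();print(np.round(s['contact_force'],1),np.round(s['tcp_pos'],1))
g=np.array(s['tcp_pos'][:2]);a=np.array([-.192,.981]);b=np.array([.981,.192])
hsv=cv2.cvtColor(im,cv2.COLOR_RGB2HSV)
for v in range(150,262,4): print(v,im[v,200:312:4].mean(1).round().astype(int).tolist())
```

```text
[ 641.3 -271.4  225.6] [[-0.191, 0.982, -0.001], [0.982, 0.191, 0.001]] 37.65588652440392 26.275
tape 0.62 [212.7, 194.9, 84.8, 134.8] mean [ 638. -263.] rect [ 638. -264.] [37. 68.] 11.5
tape_insert 0.82 [182.8, 144.8, 147.9, 165.8] mean [ 636. -249.] rect [ 643. -287.] [ 98. 134.] 10.9
[ 0.3  0.6 -3.3] [ 641.4 -269.5  224.9]
150 [51, 48, 48, 48, 49, 50, 50, 52, 52, 50, 51, 53, 50, 53, 58, 55, 61, 67, 68, 70, 70, 68, 69, 67, 68, 68, 70, 71]
154 [45, 49, 46, 45, 48, 47, 42, 47, 50, 49, 50, 55, 52, 54, 51, 54, 54, 64, 66, 69, 68, 67, 69, 67, 70, 66, 68, 67]
158 [45, 47, 47, 49, 48, 45, 50, 41, 46, 49, 52, 51, 49, 50, 51, 53, 53, 48, 52, 64, 66, 66, 66, 66, 67, 68, 69, 66]
162 [43, 47, 44, 46, 47, 43, 46, 49, 46, 47, 48, 49, 51, 44, 48, 54, 52, 52, 52, 59, 65, 65, 67, 65, 64, 66, 67, 66]
166 [44, 41, 47, 45, 40, 42, 44, 43, 42, 50, 46, 47, 48, 55, 49, 51, 50, 49, 54, 50, 52, 60, 64, 64, 64, 63, 65, 68]
170 [47, 44, 44, 44, 46, 45, 44, 43, 44, 46, 44, 46, 46, 47, 47, 50, 50, 49, 48, 48, 49, 52, 52, 62, 63, 62, 63, 61]
174 [43, 42, 45, 44, 44, 45, 42, 44, 43, 46, 44, 42, 41, 45, 48, 47, 
[... 1959 characters left out ...]
38 [45, 53, 80, 85, 80, 38, 76, 75, 78, 81, 36, 38, 41, 32, 30, 37, 36, 37, 65, 79, 79, 77, 39, 43, 82, 85, 46, 43]
242 [46, 48, 86, 88, 57, 43, 76, 78, 80, 77, 40, 37, 39, 43, 38, 40, 34, 36, 55, 78, 78, 77, 57, 40, 84, 85, 67, 47]
246 [50, 57, 83, 84, 42, 47, 75, 80, 80, 72, 35, 37, 39, 35, 34, 38, 41, 39, 44, 77, 80, 78, 76, 43, 75, 83, 84, 48]
250 [47, 84, 85, 86, 41, 65, 80, 77, 80, 80, 34, 40, 37, 39, 38, 41, 36, 37, 57, 82, 80, 77, 76, 38, 56, 86, 84, 49]
254 [46, 86, 85, 69, 38, 74, 78, 81, 79, 79, 37, 37, 42, 33, 42, 36, 40, 42, 69, 77, 81, 78, 80, 41, 43, 84, 86, 67]
258 [62, 84, 84, 43, 36, 76, 81, 80, 79, 79, 80, 81, 80, 77, 78, 79, 79, 77, 77, 80, 80, 81, 78, 59, 40, 86, 86, 84]
```

Run:
```python
from h import *
m=cam('w12');g=np.array([641.3,-271]);a=np.array([-.192,.981]);b=np.array([.981,.192])
f=lambda u,v,h:(lambda w:(round(w@a,1),round(w@b,1)))(gp(m,u,v,h)-g)
print('rim front z20',f(257,179,20),'z8',f(257,179,8))
print('recess L/R z20',f(218.5,190,20),f(295,190,20),'z8',f(218.5,190,8),f(295,190,8))
print('base front z27',f(255,205,27),'L/R',f(223,210,27),f(286.5,210,27),'hook front z32',f(255,196,32))
im=np.load('pics/w12.npz')['im'];im2=im
print('col rows',[int(im[v,228].mean()) for v in range(200,212)],[int(im[v,254].mean()) for v in range(192,200)])
c=np.array([643.4,-286.7])-g;print('ins centre',c@a,c@b)
```

```text
rim front z20 (np.float64(26.7), np.float64(-0.1)) z8 (np.float64(23.3), np.float64(-0.0))
recess L/R z20 (np.float64(18.8), np.float64(-26.9)) (np.float64(18.7), np.float64(26.3)) z8 (np.float64(14.9), np.float64(-28.6)) (np.float64(14.7), np.float64(28.2))
base front z27 (np.float64(10.3), np.float64(-1.5)) L/R (np.float64(6.7), np.float64(-23.5)) (np.float64(6.6), np.float64(20.0)) hook front z32 (np.float64(18.6), np.float64(-1.5))
col rows [134, 135, 131, 105, 35, 34, 34, 35, 42, 40, 40, 39] [136, 138, 134, 108, 86, 87, 85, 83]
ins centre -15.804899999999993 -0.9542999999999755
```

The numbers show the tape about 3 mm too far back in the recess and 1.5 mm to one side. I'll correct that and lower it.

apply_moves([
  {"dx": 0.09,"dy": 0.04,"dz": 0,"ax": 0,"ay": 0,"az": 0,"hand": 0.6},
  {"dx": 0,"dy": 0,"dz": 0.2,"ax": 0,"ay": 0,"az": 0,"hand": 0.6},
  {"dx": 0,"dy": 0,"dz": 0.15,"ax": 0,"ay": 0,"az": 0,"hand": 0.6},
  {"dx": 0,"dy": 0,"dz": 0.07,"ax": 0,"ay": 0,"az": 0,"hand": 0.6},
  {"dx": 0,"dy": 0,"dz": 0.02,"ax": 0,"ay": 0,"az": 0,"hand": 0.6},
  {"dx": 0,"dy": 0,"dz": 0,"ax": 0,"ay": 0,"az": 0,"hand": 0.6},
  {"dx": 0,"dy": 0,"dz": 0,"ax": 0,"ay": 0,"az": 0,"hand": 0.6},
])

```text
clock: 27.25
tcp_pos: [642.4, -265.9, 207.4]
ee_rot: [[-0.193, 0.981, 0.0], [0.981, 0.193, -0.0], [-0.0, 0.0, -1.0]]
contact_force: [0.5, 0.8, -3.5]
gripper_width: 37.3
grip_force: 61.3
```

apply_moves([
  {"dx": 0,"dy": 0,"dz": 0.05,"ax": 0,"ay": 0,"az": 0,"hand": 0.6},
  {"dx": 0,"dy": 0,"dz": 0,"ax": 0,"ay": 0,"az": 0,"hand": 0.6},
  {"dx": 0,"dy": 0,"dz": 0,"ax": 0,"ay": 0,"az": 0,"hand": 0.6},
])

```text
clock: 27.62
tcp_pos: [642.5, -266.0, 206.1]
ee_rot: [[-0.193, 0.981, 0.001], [0.981, 0.193, -0.0], [-0.0, 0.001, -1.0]]
contact_force: [-2.6, 1.7, 6.2]
gripper_width: 37.3
grip_force: 62.2
```

Run:
```python
from h import *
m,im=look('w13',[],{},True)
s=robot.state();print(np.round(s['contact_force'],1),np.round(s['tcp_pos'],1))
for v in range(156,240,4): print(v,im[v,200:312:4].mean(1).round().astype(int).tolist())
```

```text
[ 642.5 -266.   206.1] [[-0.193, 0.981, -0.0], [0.981, 0.193, 0.001]] 37.38083254047291 27.675
[-2.6  1.6  5.8] [ 642.5 -266.   206.1]
156 [118, 118, 114, 117, 117, 117, 117, 126, 125, 126, 125, 127, 126, 128, 131, 127, 126, 127, 153, 169, 168, 169, 171, 171, 170, 170, 169, 169]
160 [44, 46, 39, 44, 43, 48, 49, 44, 44, 47, 43, 47, 46, 49, 48, 51, 50, 51, 48, 54, 52, 55, 58, 54, 58, 60, 57, 54]
164 [47, 48, 45, 44, 41, 42, 44, 42, 48, 46, 43, 45, 47, 44, 47, 48, 49, 51, 52, 47, 48, 52, 53, 52, 51, 47, 55, 53]
168 [43, 46, 48, 46, 48, 44, 44, 47, 49, 45, 53, 49, 50, 48, 48, 51, 54, 57, 51, 55, 68, 68, 68, 68, 70, 69, 67, 68]
172 [44, 42, 46, 44, 43, 44, 49, 43, 46, 46, 44, 47, 48, 47, 47, 48, 52, 49, 53, 51, 53, 61, 65, 62, 67, 63, 66, 68]
176 [44, 45, 44, 45, 44, 45, 44, 40, 45, 44, 45, 45, 47, 48, 48, 47, 49, 50, 50, 51, 50, 49, 60, 62, 64, 66, 63, 63]
180 [43, 46, 44, 42, 42, 44, 42, 45, 42, 36, 43, 42, 44, 47, 46, 48, 49, 48, 48, 49, 46, 50, 52, 60, 64, 62, 61, 62]
184 [41, 44, 43, 41, 44, 42, 41, 42, 44, 45, 42, 40, 43, 47, 45, 45, 48, 43, 47, 47, 46, 49, 50, 51, 50, 59, 63, 60]
1
[... 886 characters left out ...]
 141, 135, 40, 39, 37, 36, 42, 39, 38, 39, 37, 37, 36, 37, 37, 40, 40, 39, 126, 139, 39, 44, 46, 46]
220 [41, 46, 40, 125, 139, 135, 41, 38, 41, 38, 38, 39, 42, 43, 35, 37, 40, 39, 34, 39, 40, 39, 125, 136, 42, 46, 43, 44]
224 [44, 46, 42, 118, 138, 134, 43, 43, 70, 80, 82, 78, 79, 77, 79, 79, 78, 80, 81, 79, 49, 39, 136, 138, 39, 40, 43, 44]
228 [47, 41, 41, 108, 136, 130, 34, 77, 77, 81, 65, 37, 33, 35, 39, 31, 38, 39, 81, 82, 76, 63, 134, 121, 41, 46, 43, 46]
232 [40, 40, 40, 85, 85, 39, 64, 78, 80, 82, 35, 37, 39, 38, 35, 38, 37, 37, 71, 82, 78, 75, 31, 76, 86, 76, 42, 44]
236 [42, 41, 67, 87, 84, 39, 71, 78, 75, 81, 37, 32, 38, 31, 37, 36, 39, 35, 67, 81, 81, 76, 37, 54, 84, 88, 43, 46]
```

The tape is down on the floor, inside the outline: contact came at the expected height. I'll release it, back out along its length away from the flap, then rise.

apply_moves([
  {"dx": 0,"dy": 0,"dz": 0,"ax": 0,"ay": 0,"az": 0,"hand": -0.2},
  {"dx": 0,"dy": 0,"dz": 0,"ax": 0,"ay": 0,"az": 0,"hand": -0.5},
  {"dx": 0,"dy": 0,"dz": 0,"ax": 0,"ay": 0,"az": 0,"hand": -0.5},
  {"dx": 0,"dy": 0,"dz": 0,"ax": 0,"ay": 0,"az": 0,"hand": -0.5},
  {"dx": 0.4,"dy": 0,"dz": 0,"ax": 0,"ay": 0,"az": 0,"hand": -0.5},
  {"dx": 0.6,"dy": 0,"dz": -0.2,"ax": 0,"ay": 0,"az": 0,"hand": -0.5},
  {"dx": 0,"dy": 0,"dz": -0.8,"ax": 0,"ay": 0,"az": 0,"hand": -0.5},
  {"dx": 0,"dy": 0,"dz": -1,"ax": 0,"ay": 0,"az": 0,"hand": -0.5},
  {"dx": 0,"dy": 0,"dz": -1,"ax": 0,"ay": 0,"az": 0,"hand": -0.5},
  {"dx": 0,"dy": 0,"dz": -1,"ax": 0,"ay": 0,"az": 0,"hand": -0.5},
  {"dx": 0,"dy": 0,"dz": 0,"ax": 0,"ay": 0,"az": 0,"hand": 0.3},
])

```text
clock: 29.05
tcp_pos: [635.5, -226.0, 368.7]
ee_rot: [[-0.194, 0.981, 0.006], [0.981, 0.194, -0.001], [-0.002, 0.006, -1.0]]
contact_force: [0.7, 0.6, -0.4]
gripper_width: 47.3
grip_force: 0.0
```

Run:
```python
from h import *
m,im=look('w14',['tape','tape_insert'],dict(tape=76,tape_insert=20),True)
c=max(cv2.findContours(robot.trace('tape','wrist')[0]['region'].astype(np.uint8),0,2)[0],key=cv2.contourArea);p=cv2.approxPolyDP(c,2,True)[:,0]
cen=np.array([643.4,-287.]);a=np.array([-.193,.981]);b=np.array([.981,.193])
for q in p: print(q.tolist(),[[round(float((gp(m,*q,h)-cen)@x)) for x in(a,b)] for h in(8,76)])
```

```text
[ 634.8 -225.6  366.5] [[-0.194, 0.981, -0.0], [0.981, 0.194, 0.003]] 39.727539821297896 29.1
tape 0.96 [235.4, 184.2, 37.3, 81.2] mean [ 642. -273.] rect [ 642. -274.] [38. 92.] 10.6
tape_insert 0.64 [211.2, 166.5, 78.9, 94.6] mean [ 639. -274.] rect [ 642. -285.] [ 96. 134.] 11.0
[246, 185] [[38, -7], [59, -5]]
[237, 191] [[30, -19], [53, -15]]
[236, 252] [[-61, -22], [-20, -17]]
[240, 261] [[-76, -17], [-31, -13]]
[261, 262] [[-78, 13], [-33, 11]]
[267, 258] [[-71, 22], [-28, 18]]
[269, 249] [[-57, 24], [-16, 20]]
[268, 193] [[27, 22], [50, 18]]
[266, 188] [[34, 19], [56, 16]]
[259, 185] [[38, 10], [59, 8]]
```

The tape stands centred in its recess, from -36 to about +40 mm along it. Last is the hole saw.

apply_moves([
  {"dx": 0.5,"dy": -0.07,"dz": 0,"ax": 0,"ay": 0,"az": 0,"hand": 0.3},
  {"dx": 0.9,"dy": -0.12,"dz": 0,"ax": 0,"ay": 0,"az": 0,"hand": 0.3},
  {"dx": 1,"dy": -0.13,"dz": 0,"ax": 0,"ay": 0,"az": 0,"hand": 0.3},
  {"dx": 1,"dy": -0.14,"dz": 0,"ax": 0,"ay": 0,"az": 0,"hand": 0.3},
  {"dx": 1,"dy": -0.14,"dz": 0,"ax": 0,"ay": 0,"az": 0,"hand": 0.3},
  {"dx": 1,"dy": -0.14,"dz": 0,"ax": 0,"ay": 0,"az": 0,"hand": 0.3},
  {"dx": 1,"dy": -0.14,"dz": 0,"ax": 0,"ay": 0,"az": 0,"hand": 0.3},
  {"dx": 1,"dy": -0.14,"dz": 0,"ax": 0,"ay": 0,"az": 0,"hand": 0.3},
  {"dx": 1,"dy": -0.14,"dz": 0,"ax": 0,"ay": 0,"az": 0,"hand": 0.3},
  {"dx": 1,"dy": -0.14,"dz": 0,"ax": 0,"ay": 0,"az": 0,"hand": 0.3},
  {"dx": 1,"dy": -0.14,"dz": 0,"ax": 0,"ay": 0,"az": 0,"hand": 0.3},
  {"dx": 1,"dy": -0.14,"dz": 0,"ax": 0,"ay": 0,"az": 0,"hand": 0.3},
  {"dx": 1,"dy": -0.14,"dz": 0,"ax": 0,"ay": 0,"az": 0,"hand": 0.3},
  {"dx": 0.8,"dy": -0.13,"dz": 0,"ax": 0,"ay": 0,"az": 0,"hand": 0.3},
  {"dx": 0.3,"dy": -0.06,"dz": 0,"ax": 0,"ay": 0,"az": 0,"hand": 0.3},
  {"dx": 0,"dy": 0,"dz": 0.8,"ax": 0,"ay": 0,"az": 0,"hand": 0.3},
  {"dx": 0,"dy": 0,"dz": 0,"ax": 0,"ay": 0,"az": 0,"hand": 0.3},
], grip_force=50)

```text
clock: 31.38
tcp_pos: [454.1, 287.3, 331.3]
ee_rot: [[-0.193, 0.981, -0.004], [0.981, 0.193, -0.004], [-0.003, -0.004, -1.0]]
contact_force: [-1.0, 0.2, 0.5]
gripper_width: 29.9
grip_force: 0.0
```

Run:
```python
from h import *
m,im=look('w15',['holesaw','card'],dict(holesaw=45,card=3),True)
s=robot.state();print(np.round(s['tcp_pos'],1))
r=robot.trace('holesaw','wrist')[0]['region'].astype(np.uint8)
c=max(cv2.findContours(r,0,2)[0],key=cv2.contourArea);p=cv2.approxPolyDP(c,1.5,True)[:,0];print(p.tolist())
v=max(p[:,1]);xs=np.nonzero(r[v-2])[0];print('shank top',xs.min(),xs.max(),gp(m,xs.mean(),v-2.5,89))
```

```text
[454.9 287.5 332.6] [[-0.192, 0.981, -0.002], [0.981, 0.192, -0.002]] 29.768458394616673 31.425
holesaw 0.71 [505.9, 203.0, 6.1, 21.0] mean [717. 306.] rect [717. 305.] [ 5. 27.] 27.8
card 0.8 [205.1, 84.5, 125.1, 161.8] mean [457. 303.] rect [459. 290.] [112. 181.] 0.2
[455.7 287.9 333.9]
[[510, 203], [506, 211], [506, 220], [511, 226]]
shank top 508 511 [673.17604931 308.55007258]
```

Run:
```python
from h import *
m=cam('w15');im=np.load('pics/w15.npz')['im']
sat=cv2.cvtColor(im,cv2.COLOR_RGB2HSV)[:,:,1]
r=np.zeros(sat.shape,np.uint8);r[95:235,215:320]=(sat[95:235,215:320]<60)
for v in range(96,250,6): print(v,''.join('#' if sat[v,u]<60 else '.' for u in range(205,330,2)))
for c in('scene','side'):
    robot.grab_frame(c)
    for t in robot.trace('holesaw',c): print(c,t['confidence'],t['bbox'])
```

```text
96 ##########..........................................###########
102 ##########.....................................................
108 #########.....................................................#
114 #########....................................................##
120 ########....................................................###
126 ########...................................................####
132 ########...................................................####
138 #######...................................................#####
144 #######..................................................######
150 ######..................................................#######
156 ######..................######.####.....................#######
162 #####...............#################..................########
168 #####..............#####################..............#########
174 #####.............#######################............##########
180 ####..............########################..........###########
186 ####.............#########################..........###########
192 ###...............#######################..........############
198 ###.................###################...........#############
204 ##......................###########..............##############
210 ##...............................................##############
216 ##..............................................###############
222 #..............................................################
228 #.............................................#################
234 ##....#######..........................########################
240 ###################...................#########################
246 ###############################################################
scene 0.74 [360.4, 245.1, 21.8, 25.5]
scene 0.53 [316.9, 154.9, 16.5, 23.5]
side 0.8 [215.7, 144.1, 13.8, 26.1]
side 0.79 [301.9, 133.1, 14.3, 22.1]
```

Run:
```python
from h import *
m=cam('w15');im=np.load('pics/w15.npz')['im'];T=m['camera_from_world']
P=lambda p:(lambda c:(c[:2]/c[2]*266.11+[254.94,189.42]).round(1))(T[:3]@np.r_[p,1])
for z in(3,45,54,89): print(z,P([458.5,291,z]))
print('grip',P([455.5,287.8,89]))
for v in range(160,210,3): print(v,im[v,236:292:2].mean(1).round().astype(int).tolist())
```

```text
3 [261.9 171.6]
45 [262.8 182.1]
54 [263.  184.7]
89 [264.  196.9]
grip [259.8 199.8]
160 [129, 124, 126, 111, 115, 68, 60, 59, 58, 59, 62, 65, 73, 80, 80, 74, 62, 62, 57, 61, 57, 65, 93, 97, 96, 95, 95, 98]
163 [96, 95, 96, 97, 77, 57, 58, 63, 70, 71, 87, 108, 124, 122, 123, 123, 115, 94, 75, 71, 62, 59, 57, 101, 94, 94, 96, 98]
166 [91, 93, 94, 73, 56, 59, 70, 86, 112, 114, 113, 114, 112, 117, 123, 123, 122, 124, 126, 127, 102, 73, 66, 47, 93, 95, 97, 99]
169 [95, 95, 85, 51, 66, 84, 111, 110, 112, 113, 112, 112, 113, 112, 121, 123, 125, 127, 120, 120, 120, 124, 98, 69, 61, 98, 92, 94]
172 [96, 95, 63, 62, 91, 112, 112, 112, 113, 110, 113, 112, 115, 111, 117, 120, 121, 118, 121, 124, 127, 124, 122, 110, 69, 94, 91, 92]
175 [96, 93, 60, 87, 115, 112, 112, 112, 113, 113, 103, 88, 83, 95, 87, 82, 81, 119, 124, 124, 121, 124, 126, 124, 100, 85, 92, 92]
178 [94, 92, 67, 107, 112, 108, 112, 115, 112, 89, 105, 109, 111, 117, 114, 114, 114, 109, 85, 124, 124, 115, 113, 113, 114, 75, 87, 92]
181 [93, 81, 86, 110, 114, 110, 112, 114, 100, 107, 113, 113, 115, 118, 114, 113, 114, 113, 114, 112
[... 522 characters left out ...]
, 106, 113, 113, 111, 114, 114, 84, 92, 97, 99]
196 [89, 91, 89, 79, 92, 111, 110, 113, 112, 113, 108, 90, 105, 119, 117, 117, 117, 87, 110, 112, 113, 113, 116, 94, 90, 97, 100, 98]
199 [90, 91, 94, 96, 85, 77, 113, 112, 112, 113, 113, 100, 114, 118, 114, 115, 116, 110, 113, 114, 112, 110, 78, 90, 100, 97, 104, 100]
202 [93, 90, 93, 92, 91, 92, 76, 87, 110, 111, 110, 100, 114, 113, 117, 116, 115, 105, 121, 120, 88, 87, 101, 101, 101, 97, 100, 100]
205 [97, 92, 93, 91, 90, 92, 94, 92, 88, 70, 79, 103, 107, 107, 108, 110, 104, 82, 77, 95, 99, 100, 100, 100, 102, 98, 101, 97]
208 [95, 93, 92, 88, 95, 92, 95, 91, 96, 93, 95, 93, 97, 94, 90, 98, 101, 98, 98, 101, 97, 101, 99, 98, 97, 100, 98, 96]
```

apply_moves([
  {"dx": -0.03,"dy": 0.11,"dz": 0.3,"ax": 0,"ay": 0,"az": 0,"hand": 0.3},
  {"dx": 0,"dy": 0,"dz": 0.8,"ax": 0,"ay": 0,"az": 0,"hand": 0.3},
  {"dx": 0,"dy": 0,"dz": 0.8,"ax": 0,"ay": 0,"az": 0,"hand": 0.3},
  {"dx": 0,"dy": 0,"dz": 0.5,"ax": 0,"ay": 0,"az": 0,"hand": 0.3},
  {"dx": 0,"dy": 0,"dz": 0,"ax": 0,"ay": 0,"az": 0,"hand": 0.3},
  {"dx": 0,"dy": 0,"dz": 0,"ax": 0,"ay": 0,"az": 0,"hand": 1},
  {"dx": 0,"dy": 0,"dz": 0,"ax": 0,"ay": 0,"az": 0,"hand": 1},
  {"dx": 0,"dy": 0,"dz": 0,"ax": 0,"ay": 0,"az": 0,"hand": 1},
  {"dx": 0,"dy": 0,"dz": 0,"ax": 0,"ay": 0,"az": 0,"hand": 1},
  {"dx": 0,"dy": 0,"dz": 0,"ax": 0,"ay": 0,"az": 0,"hand": 1},
])

```text
clock: 33.02
tcp_pos: [460.0, 288.4, 237.6]
ee_rot: [[-0.193, 0.981, 0.001], [0.981, 0.193, 0.001], [0.001, 0.001, -1.0]]
contact_force: [-0.5, 0.5, 4.9]
gripper_width: 9.4
grip_force: 49.2
```

apply_moves([
  {"dx": 0,"dy": 0,"dz": -0.5,"ax": 0,"ay": 0,"az": 0,"hand": 1},
  {"dx": 0,"dy": 0,"dz": -0.7,"ax": 0,"ay": 0,"az": 0,"hand": 1},
  {"dx": -0.4,"dy": -0.1,"dz": -0.3,"ax": 0,"ay": 0,"az": 0,"hand": 1},
  {"dx": -0.9,"dy": -0.23,"dz": 0,"ax": 0,"ay": 0,"az": 0,"hand": 1},
  {"dx": -0.9,"dy": -0.23,"dz": 0,"ax": 0,"ay": 0,"az": 0,"hand": 1},
  {"dx": -0.9,"dy": -0.24,"dz": 0,"ax": 0,"ay": 0,"az": 0,"hand": 1},
  {"dx": -0.9,"dy": -0.24,"dz": 0,"ax": 0,"ay": 0,"az": 0,"hand": 1},
  {"dx": -0.9,"dy": -0.24,"dz": 0,"ax": 0,"ay": 0,"az": 0,"hand": 1},
  {"dx": -0.9,"dy": -0.24,"dz": 0,"ax": 0,"ay": 0,"az": 0,"hand": 1},
  {"dx": -0.8,"dy": -0.2,"dz": 0,"ax": 0,"ay": 0,"az": 0,"hand": 1},
  {"dx": -0.38,"dy": -0.1,"dz": 0,"ax": 0,"ay": 0,"az": 0,"hand": 1},
  {"dx": 0,"dy": 0,"dz": 0,"ax": 0,"ay": 0,"az": 0,"hand": 1},
  {"dx": 0,"dy": 0,"dz": 0,"ax": 0,"ay": 0,"az": 0,"hand": 1},
])

```text
clock: 34.65
tcp_pos: [442.4, 1.3, 297.0]
ee_rot: [[-0.195, 0.981, -0.0], [0.981, 0.195, 0.001], [0.001, -0.0, -1.0]]
contact_force: [-0.1, 0.7, -2.4]
gripper_width: 9.3
grip_force: 49.0
```

Run:
```python
from h import *
m,im=look('w16',['holesaw','saw_insert'],dict(holesaw=80,saw_insert=20),True)
s=robot.state();print(np.round(s['tcp_pos'],1))
T=m['camera_from_world'];P=lambda p:(lambda c:(c[:2]/c[2]*266.11+[254.94,189.42]).round(1))(T[:3]@np.r_[p,1])
t=np.array(s['tcp_pos'][:2])
print('cup bottom',P([*t,63]),'cup top',P([*t,105]),'recess exp',P([442.6,.3,8]),P([442.6,.3,20]))
g=im.mean(2)
for v in range(120,250,5): print(v,''.join('#' if g[v,u]>95 else ('+' if g[v,u]>60 else '.') for u in range(170,350,3)))
```

```text
[442.4   1.5 297. ] [[-0.195, 0.981, 0.001], [0.981, 0.195, -0.0]] 9.303292076432102 34.7
holesaw 0.69 [218.5, 172.3, 72.3, 99.3] mean [441.  -1.] rect [440.  -7.] [74. 60.] 66.0
[442.4   1.3 297. ]
cup bottom [256.9 204.4] cup top [257.3 227.2] recess exp [256.5 185.8] [256.6 189.4]
120 ############################################################
125 ############....++##########################################
130 ############+++++++++++++....+##############################
135 ############+++++++++++++++++++++++++....++#################
140 ###########+++++++++++++++++++++++++++++++++++++++.#########
145 ###########++++++++++++++++++++++++++++++++++++++++#########
150 ###########...+..++++++++++++++++++++++++++++++++++#########
155 ###########..............+++++++++++++++++++.+++++##########
160 ###########.............###########.++++.+++++++++##########
165 ###########..........################++.++.+++++++##########
170 ##########+.........##################+...+++++++###########
175 ##########+........########+++#+#######+........+###########
180 ##########........####+........
[... 174 characters left out ...]
.............++#######++.....+........############
200 ##########..........++##############+..........#############
205 ##########.........+##################+........#############
210 #########+........+#########+##########+......+#############
215 #########+.......+#######++####++#######+.....##############
220 #########+.......+#####+################+.....##############
225 #########+.......#################+#####+....+##############
230 #########+.......+####+++.+++++++++#####+....###############
235 #############++...####+++.+++++..+++####.....###############
240 ##################....+++.+++++..+++........+###############
245 ##################...++++.++++++.+++....##++################
```

Recess and cup are both centred at about column 256, so I'll lower the saw.

apply_moves([
  {"dx": 0,"dy": 0,"dz": 0.5,"ax": 0,"ay": 0,"az": 0,"hand": 1},
  {"dx": 0,"dy": 0,"dz": 0.5,"ax": 0,"ay": 0,"az": 0,"hand": 1},
  {"dx": 0,"dy": 0,"dz": 0.25,"ax": 0,"ay": 0,"az": 0,"hand": 1},
  {"dx": 0,"dy": 0,"dz": 0.08,"ax": 0,"ay": 0,"az": 0,"hand": 1},
  {"dx": 0,"dy": 0,"dz": 0,"ax": 0,"ay": 0,"az": 0,"hand": 1},
  {"dx": 0,"dy": 0,"dz": 0,"ax": 0,"ay": 0,"az": 0,"hand": 1},
])

```text
clock: 35.55
tcp_pos: [442.6, 0.2, 244.4]
ee_rot: [[-0.193, 0.981, 0.001], [0.981, 0.193, 0.0], [-0.0, 0.001, -1.0]]
contact_force: [-0.2, -0.6, -1.3]
gripper_width: 8.8
grip_force: 49.0
```

apply_moves([
  {"dx": 0,"dy": 0,"dz": 0.05,"ax": 0,"ay": 0,"az": 0,"hand": 1},
  {"dx": 0,"dy": 0,"dz": 0,"ax": 0,"ay": 0,"az": 0,"hand": 1},
  {"dx": 0,"dy": 0,"dz": 0,"ax": 0,"ay": 0,"az": 0,"hand": 0.4},
  {"dx": 0,"dy": 0,"dz": 0,"ax": 0,"ay": 0,"az": 0,"hand": 0.4},
  {"dx": 0,"dy": 0,"dz": 0,"ax": 0,"ay": 0,"az": 0,"hand": 0.4},
  {"dx": 0,"dy": 0,"dz": -0.5,"ax": 0,"ay": 0,"az": 0,"hand": 0.4},
  {"dx": 0,"dy": 0,"dz": -0.9,"ax": 0,"ay": 0,"az": 0,"hand": 0.4},
  {"dx": 0,"dy": 0,"dz": -1,"ax": 0,"ay": 0,"az": 0,"hand": 0.4},
  {"dx": 0,"dy": 0,"dz": -1,"ax": 0,"ay": 0,"az": 0,"hand": 0.4},
  {"dx": 0,"dy": 0,"dz": -0.5,"ax": 0,"ay": 0,"az": 0,"hand": 0.4},
  {"dx": 0,"dy": 0,"dz": 0,"ax": 0,"ay": 0,"az": 0,"hand": 0.4},
])

```text
clock: 36.92
tcp_pos: [442.7, 0.2, 399.0]
ee_rot: [[-0.193, 0.981, 0.003], [0.981, 0.193, 0.001], [0.001, 0.003, -1.0]]
contact_force: [0.2, 0.6, 0.0]
gripper_width: 25.8
grip_force: 0.0
```

Run:
```python
from h import *
m,im=look('w17',['holesaw','saw_insert'],dict(holesaw=50,saw_insert=20),True)
g=im.mean(2)
for v in range(130,250,4): print(v,''.join('#' if g[v,u]>95 else ('+' if g[v,u]>60 else '.') for u in range(190,330,2)))
for c in('scene','side'):
    K=robot.camera_model(c);robot.grab_frame(c)
    for t in('plane','tape','holesaw','spanner','padlock','blade'):
        for r in robot.trace(t,c)[:2]:
            ys,xs=np.nonzero(r['region']);print(c,t,round(r['confidence'],2),np.round([xs.mean(),ys.mean()]),gp(K,xs.mean(),ys.mean(),dict(plane=30,tape=42,holesaw=45).get(t,5)).round())
```

```text
[4.423e+02 3.000e-01 3.979e+02] [[-0.193, 0.981, 0.0], [0.981, 0.193, 0.001]] 25.865537306965393 36.975
holesaw 0.88 [233.5, 143.8, 37.7, 44.3] mean [440.   3.] rect [440.   3.] [48. 55.] 11.2
saw_insert 0.8 [212.0, 120.1, 90.4, 88.7] mean [440.   5.] rect [441.  -0.] [111. 112.] 3.6
130 ##############+++++++++++++++++++++++++++++++++++++++++++#############
134 ##############++++++++++++++++++++++++++++++++++++++++++##############
138 #############+++++++++++++++++++++++++++++++++++++++++++##############
142 #############+++++++++++++++##########+++++++++++++++++###############
146 ############+...........+#####+...+######++++++++++++++###############
150 ############+..........###+...++++++..+####++++++++++++###############
154 ############+.........###.++#########++.####.+++++++++################
158 ############+........###.+##############+###+........+################
162 ############.........##.######++#++######+###........+################
166 ############.........##+####+#############+#+........+################
170 ############.........+#+#######++++#######+#.........########
[... 1367 characters left out ...]
#####+....++++++...######################...++++++....+############
scene plane 0.94 [338. 221.] [650. 261.]
scene plane 0.74 [234. 185.] [439.   3.]
scene tape 0.83 [155. 269.] [ 646. -284.]
scene holesaw 0.82 [235. 186.] [451.   1.]
scene holesaw 0.82 [371. 257.] [792. 298.]
scene spanner 0.7 [147. 213.] [ 441. -274.]
scene padlock 0.59 [128. 214.] [ 427. -328.]
scene blade 0.83 [251. 246.] [643.  -5.]
side plane 0.59 [279. 157.] [647. 252.]
side tape 0.84 [374. 256.] [ 648. -289.]
side holesaw 0.68 [244. 204.] [439. -13.]
side holesaw 0.49 [371. 273.] [ 609. -333.]
side spanner 0.64 [280. 287.] [ 435. -276.]
side padlock 0.6 [290. 305.] [ 436. -326.]
side blade 0.9 [311. 204.] [640. -11.]
```

```bash
python3 -c "
from station import robot
print(robot.close_job())"
```

```text
the job is handed in; nothing more can be done
None
```

The plane, tape measure and hole saw are each down in their own recess and released; the blade, spanner and padlock were not touched. The job was handed in at about 37 s, and the hand-in returned no verdict.

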